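# Put the lenses back in a cabinet lamp and close it up

### The arm

A 6-joint arm with a two-finger parallel gripper is mounted at the origin on a cart in front of the work surface, level with it; the furniture and walls round the work are solid. World frame = base frame: x ahead of the robot, y to its left, z up, the work surface at z = 0. Lengths are in m, angles in rad, forces in N, time in s.
With the tool pointing down it reaches from about 0.425 to 0.95 m from the base axis. Payload 3.5 kg.
Tool frame: the origin (TCP) lies between the finger pads; the fingertips stand 14 mm ahead of it and the grasp point (between the pads) lies 5 mm behind it; z points along the fingers, y is the line along which they close (so a half turn about z gives the same grasp; the last joint's range is limited). The gripper opens to 85 mm and grips with 20 to 120 N. Pads are 22 mm wide; open, the fingers measure 114 mm over their backs; the gripper's body (76 mm by 85 mm) begins 54 mm behind the grasp point. The pads swing forward as they close: fully open they stand 13 mm farther back than shut.
Start: joints at [1.009, 0.286, 1.577, -0, 1.279, -0.15], TCP at [0.27, 0.619, 0.245] pointing down, gripper open.
Joint ranges: [-2.77, 2.77], [-0.9, 2.22], [0.21, 2.48], [-1.53, 4.67], [0.24, 2.81], [-2.84, 2.84]. Speed limits (rad/s): [2.79, 2.79, 3.14, 3.14, 3.14, 3.14].

### API

Orientations are given as a unit quaternion [x, y, z, w].
In Python, from plant import * gives the robot as it stands.
- The arm moves only by the tool step_arm, never from a script. Its argument "commands" is a list of rows, each an object of numbers: "gripper": the gripper's target within -1 to 1 (shut at 1, half-way at 0, fully open at -1); "x", "y", "z": the shift along the tool's x, y, z in mm; "spin": the turn about the tool's z in degrees. A call has exactly 10 rows; each row shifts and turns the commanded pose from where the row before left it, along the tool's axes as they then stand; what a row does not reach is not made up. A row lasts 1/10 s, in which the tool goes at most 50 mm and 8.59 degrees, less where a joint would pass 70% of its speed; a pose out of reach is approached as far as the arm can. A call with a gripper value outside its range is refused whole. The fingers move at their own pace and stop on an object; "force" is the grip in N (left out, the last holds). Time passes only in rows, so rows that do not move let the fingers close, or fill a call up. It gives the time, the measured TCP pose, the force, the opening and the grip force at its end, in the units of the state.
- get_state(): the state, without advancing time (a new reading comes with each control period).
- read_camera(name): name is "scene" or "side" or "wrist"; returns a dict with "color" (480x640x3 uint8, red, green, blue), "z_map" (480x640 float32, m along the optical axis (not along the pixel's ray), 0 where there is no reading), "fx", "fy", "cx", "cy" (pixels), "distortion" ([k1, k2, p1, p2, k3] as OpenCV has them; the pictures are not rectified), "eye" and "attitude" of the camera in the world; the wrist camera has in their place "mount" (4x4, takes a point from camera to tool coordinates, whose origin is the TCP and whose axes are the flange's). Camera axes: x right, y up, looking along -z (the intrinsics and any distortion apply to the point x, -y, -z); pixel columns grow to the right and rows downward; lengths in m; the calibration is good to about 2 mm. A picture is of the moment at which its call begins: read the wrist's pose just before it.
- sign_off(): hands the job in; it is judged then, once.
The state is a dict: "time": time; "qpos": joint angles; "dq": joint speeds; "joint_efforts": joint torques, N m; "eef_pos": TCP position; "tcp_rot": TCP orientation; "contact_force": force on the tool from outside, world axes, zero at the start; "wrist_torque": the same for the moment, N m; "opening": opening from 0.0 (shut) to 1.0 (fully open); "finger_force": force on a finger pad.
Only numpy, scipy, OpenCV 4.12 (cv2) and the standard library are available. Lean on these libraries where they do the work, as an engineer would, in place of code of your own. Each camera call takes 0.05 s, during which the arm holds its last target. There are 200 camera calls.

### The job

Drop each glass lens that lies on the table into its own cell of the cabinet lamp, and fasten every one with a retaining ring: lugs through the notches, then screw it clockwise until it is snug. When all lenses are held, put the white cover squarely over the lamp, fully down, and last swing both clamps down over the cover's ends. Leave the other kitchen things where they are.

Things in the scene. Friction and masses are not known exactly. Their poses are not given: they have to be found in the camera images.
- lens0_c (a point): one of up to three like clear glass lenses: a disc 44 mm across, 14 mm thick, edges bevelled 1.5 mm, same both ways up, 50 g, flat on the table; origin at its centre. None where this lens is absent
- lens1_c (a point): lens like lens0; None where absent
- lens2_c (a point): lens like lens0; None where absent
- ring0_c (a point): one of three like steel retaining rings, 25.5 mm tall, 60 g, foot down on the table; origin on its axis, half-way up. Its top 8 mm is a knurled round grip flange, 54 mm across; below it a 45 mm collar with a 34 mm hole, tapered at the foot, and at the very foot two lugs 6 mm wide, 4 mm tall, sticking out to 28.5 mm from the axis along the ring's own +x and -x (a dark mark on top above each)
- ring1_c (a point): ring like ring0; a half turn about its axis makes no difference to a ring
- ring2_c (a point): ring like ring0
- cell0 (a point): right-hand (lamp's -y) of the lamp's three like round cells: centre of its mouth, 36 mm above the table; axes are the lamp's, the cells in a row along y, 92 mm apart. Cells are 48.6 mm wide; a sprung seat lies 24 mm below the mouth, a lens's top then 10 mm below. Two notches at the mouth's +x and -x sides (dark marks beside them) let a ring's lugs in (0.2 rad play)
- cell1 (a point): middle cell, like cell0. A ring lowered with its lugs in the notches comes to rest on the lens; turned clockwise seen from above (about 0.3 Nm), it is drawn down 3 mm, fully from about 1.0 rad on, with a stop at 1.5 rad; it stays where left. Snug, the underside of its flange is 4.5 mm above the mouth and its top 12.5 mm
- cell2 (a point): left-hand cell (lamp's +y), like cell0
- seat0 (a joint): sprung seat of the right-hand (lamp's -y) cell, m: 0 free, 0.003 pressed down by a lens under a ring screwed fully home (about 5 N); under an unscrewed ring it stays near 0
- seat1 (a joint): sprung seat of the middle cell, m: 0 free, 0.003 pressed down by a lens under a ring screwed fully home (about 5 N); under an unscrewed ring it stays near 0
- seat2 (a joint): sprung seat of the left-hand (lamp's +y) cell, m: 0 free, 0.003 pressed down by a lens under a ring screwed fully home (about 5 N); under an unscrewed ring it stays near 0
- cover_grip (a point): centre of the grip bar (70 mm along the cover's y, 14 mm wide, 24 mm tall) on top of the loose cover; on the table it is 41 mm above the table, with the cover seated on the lamp 67 mm (31 mm above the lamp's top face)
- cover_c (a point): the cover: white cap open below, 98 x 270 x 29 mm without its grip bar, 180 g; origin at its centre, 14.5 mm above its lower edge; x across, y along, a half turn is no matter. Inside 92 x 264 mm, it goes over the lamp's 84 x 256 mm body (4 mm play all round), 10 mm down its sides; seated, its centre is 4.5 mm above the middle cell's mouth, its top 19 mm above it
- clamp_r_hinge (a point): axis (along the lamp's x) of the clamp at the lamp's right-hand (-y) end, 62 mm above the table, 165 mm from the lamp's middle; its steel arm is 18 mm wide, 8 mm thick, and reaches 48 mm from the axis; it turns between two bracket plates 30 mm wide overall, whose tops are 8 mm above the axis
- clamp_l_hinge (a point): the same of the clamp at the left-hand (+y) end
- clamp_r_tip (a point): end of the right-hand clamp's arm, 48 mm from its hinge
- clamp_l_tip (a point): end of the left-hand clamp's arm
- clamp_r (a joint): angle of the right-hand clamp, rad: 0 its arm lies level over the end of the seated cover (pointing to the lamp's middle), 1.57 it stands straight up, more leans outwards (limit 2.4). Friction of 0.06 Nm holds it at any angle; pushing with shut fingertips is enough
- clamp_l (a joint): the same for the left-hand clamp
- salt_shaker: bystander, 44 x 44 x 90 mm, origin at its foot
- jam_jar: bystander, 66 x 66 x 90 mm, origin at its foot
Not all that is in view belongs to the job. What is shaped like the part that bears ring1_c but brown or orange is not meant.

How it is judged:
By the outcome, as a careful person would: the job done as asked, in the order asked, and still so for the second after the job is handed in, with the robot touching nothing.
Of lens0, lens1, lens2 only 2 to 3 are there at a start; the rules pass over those that are not, and their reading is None.
At some moment in a run one of lens0, lens1, lens2, ring0, ring1, ring2 may be knocked a few centimetres aside while the robot is not near it.
It also fails if it takes over 210 s, if anything falls off the work surface, if the arm or the gripper's body presses on something with over 40 N, if the wrist force passes 120 N, or if a joint passes its speed limit or range.

## Working session

There is one attempt and no reset: what is moved stays moved. The work goes in short steps, Python scripts to look and compute and a tool call to move; the robot and the scene stay as the last step left them, time stands still between calls to the robot, and variables do not carry over. Pictures are saved under pics/ and viewed, at most 14 in all, crops included, and the job is handed in when it is done.

Besides the shell and the picture viewer there is one more tool, called after ">>>" as name(argument=value, ...), one argument or row to a line, values as JSON. step_arm: Moves the arm, as the interface text tells. Its arguments: {"type":"object","properties":{"commands":{"type":"array"},"force":{"type":"number"}},"required":["commands"]}

```bash
mkdir -p pics; ls; cat > h.py <<'E'
from plant import *
import numpy as np, cv2
from scipy.spatial.transform import Rotation as R
def grab(n):
    s=get_state(); c=read_camera(n); np.savez('%s.npz'%n,**{k:np.array(v) for k,v in c.items()},p=s['eef_pos'],q=s['tcp_rot']); return load(n)
def load(n): return dict(np.load('%s.npz'%n))
def pose(c):
    if 'mount' in c:
        M=c['mount']; r=R.from_quat(c['q']).as_matrix(); return r@M[:3,:3], r@M[:3,3]+c['p']
    a=np.array(c['attitude']); 
    return (R.from_quat(a).as_matrix() if a.size==4 else a.reshape(3,3)), c['eye']
def rays(c,uv):
    K=np.array([[c['fx'],0,c['cx']],[0,c['fy'],c['cy']],[0,0,1]],float)
    n=cv2.undistortPoints(np.array(uv,float).reshape(-1,1,2),K,c['distortion'].astype(float))[:,0]
    return np.c_[n[:,0],-n[:,1],-np.ones(len(n))]
def atz(c,uv,z):   # pixels -> world on plane z
    Rm,e=pose(c); d=rays(c,uv)@Rm.T; return e+d*((z-e[2])/d[:,2])[:,None]
def dep(c,uv):
    Rm,e=pose(c); d=rays(c,uv); uv=np.array(uv,int); z=c['z_map'][uv[:,1],uv[:,0]]; return e+(d*z[:,None])@Rm.T
E
python3 - <<'E'
from h import *
for n in('scene','side','wrist'):
    c=grab(n); cv2.imwrite('pics/%s0.png'%n,c['color'][:,:,::-1]); print(n,pose(c),c['distortion'],c['fx'])
print(get_state())
E
```

```text
pics
scene (array([[-0.86771627,  0.36379557, -0.33870527],
       [-0.49702056, -0.64359323,  0.58202948],
       [-0.00624867,  0.67337993,  0.73927019]]), array([0.15190899, 0.64094596, 0.92941424])) [0.03793217 0.         0.         0.         0.        ] 442.97852896287225
side (array([[ 0.90130455,  0.24918852, -0.35433768],
       [-0.43307134,  0.53715371, -0.7238198 ],
       [ 0.00996622,  0.80583558,  0.59205549]]), array([ 0.10743008, -0.84321369,  0.75397867])) [0.01090841 0.         0.         0.         0.        ] 553.6670884094472
wrist (array([[ 0.40159599, -0.87151056, -0.28140719],
       [ 0.91581519,  0.38156559,  0.12526071],
       [-0.00179073, -0.30802118,  0.95137782]]), array([0.19814814, 0.64977294, 0.37300672])) [-0.05064282  0.          0.          0.          0.        ] 361.56443159501316
{'time': 0.15, 'qpos': array([ 1.00898109e+00,  2.86983029e-01,  1.57783355e+00, -1.26277513e-05,
        1.27858308e+00, -1.50013042e-01]), 'dq': array([-0.00104758, -0.00293385, -0.00208298, -0.00066909,  0.00097894,
        0.00010635]), 'joint_efforts': array([ 1.22848316e-03, -4.06603181e+01, -2.93139929e+01, -1.76681106e-04,
        3.99924786e-03, -1.73923604e-05]), 'eef_pos': array([0.26990226, 0.61816821, 0.24425488]), 'tcp_rot': array([ 2.04447438e-01,  9.78877126e-01, -8.48983259e-04, -3.09156764e-04]), 'contact_force': array([0.16668442, 0.21935533, 0.35786116]), 'wrist_torque': array([-0.04098702,  0.02608758, -0.0036322 ]), 'finger_force': 0.0, 'opening': 1.0006625239643878}
```

View pics/scene0.png

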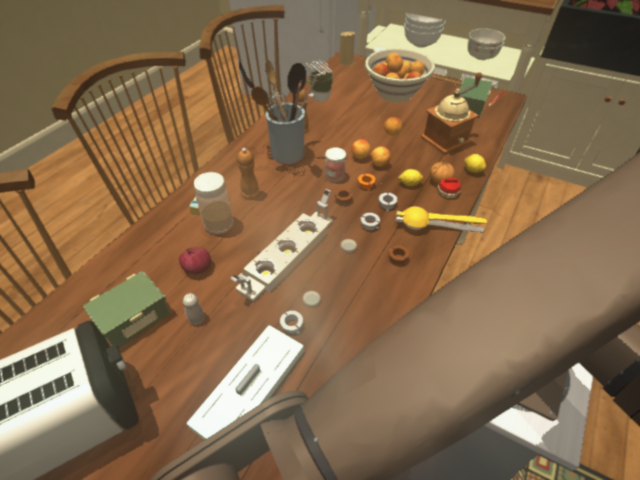

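View pics/side0.png

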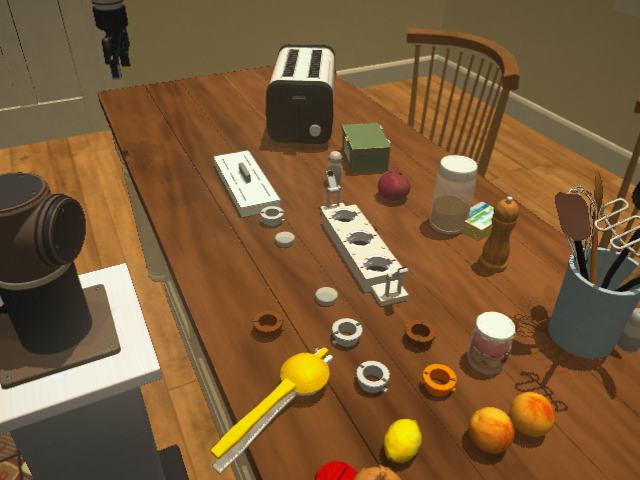

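Scene: two lenses at (348,245) and (311,298); steel rings at (291,321), (370,221), (388,201); brown/orange decoys at (399,255), (343,197), (367,181); cover at (247,380); lamp at (285,250). The side view shows the same: lenses (284,240) and (326,296), steel rings (272,215), (347,332), (373,377), and decoys (268,322), (420,333), (438,380). Next is one enlarged crop to check the choice.

```bash
python3 - <<'E'
from h import *
np.set_printoptions(precision=4,suppress=True)
c=load('side')
im=c['color'][150:410,200:460,::-1]; cv2.imwrite('pics/sc.png',cv2.resize(im,(780,600)[:1]*2 if 0 else (600,600),interpolation=cv2.INTER_CUBIC))
print('lens',atz(c,[(284,238.5),(326,295)],.014)); print('rings',atz(c,[(272,213),(347,328),(373,373)],.0255))
print('cells',atz(c,[(344,215),(360,239),(379,265)],.036)); print('grip',atz(c,[(245,172)],.053))
s=load('scene'); print('scene lens',atz(s,[(311,297),(348,244)],.014),'rings',atz(s,[(291,319),(370,219),(388,199)],.0255),'cells',atz(s,[(265,268),(286,246),(307,227)],.036))
E
```

```text
lens [[ 0.482   0.0723  0.014 ]
 [ 0.4838 -0.1323  0.014 ]]
rings [[ 0.4899  0.1613  0.0255]
 [ 0.4731 -0.2375  0.0255]
 [ 0.4634 -0.3456  0.0255]]
cells [[ 0.6312  0.0699  0.036 ]
 [ 0.6192 -0.0257  0.036 ]
 [ 0.6107 -0.1191  0.036 ]]
grip [[0.4832 0.3216 0.053 ]]
scene lens [[ 0.4874  0.0819  0.014 ]
 [ 0.4879 -0.125   0.014 ]] rings [[ 0.4927  0.1678  0.0255]
 [ 0.4725 -0.2343  0.0255]
 [ 0.4616 -0.3394  0.0255]] cells [[ 0.6294  0.0748  0.036 ]
 [ 0.623  -0.0172  0.036 ]
 [ 0.6099 -0.1076  0.036 ]]
```

View pics/sc.png

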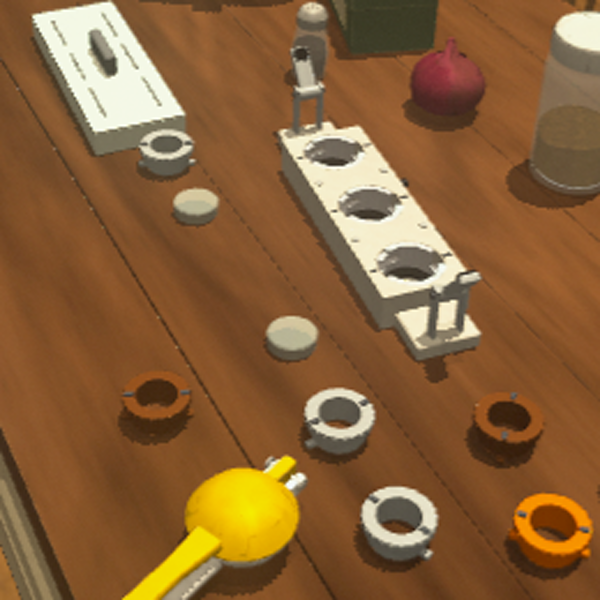

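Two lenses are present, at about (0.485,0.077) and (0.486,-0.128). The steel rings are the silvery ones. I leave the three brown/orange ones alone. Next I survey the area with the wrist camera.

```bash
cat >> h.py <<'E'
np.set_printoptions(precision=4,suppress=True)
def go(x,y,z,phi=None,s=None):
    """tool-frame mm shift and spin (deg) from the measured pose; phi = heading of tool y, deg (mod 180)"""
    s=s or get_state(); r=R.from_quat(s['tcp_rot']).as_matrix(); d=r.T@(np.array([x,y,z])-s['eef_pos'])*1000
    p=np.degrees(np.arctan2(r[1,1],r[0,1])); 
    sp=0 if phi is None else (p-phi+90)%180-90
    print('shift',d.round(1),'spin',round(sp,1),'phi',round(p,1),'q6',s['qpos'][5].round(2))
E
python3 -c "
from h import *
go(.5,-.03,.3,84)"
```

```text
shift [-470.3 -502.   -55. ] spin -17.6 phi 66.4 q6 -0.15
```

>>> step_arm(
  commands=[
    {"x":-29,"y":-31,"z":-5},
    {"x":-29,"y":-31,"z":-5},
    {"x":-29,"y":-31,"z":-5},
    {"x":-29,"y":-31,"z":-5},
    {"x":-29,"y":-31,"z":-5},
    {"x":-29,"y":-31,"z":-5},
    {"x":-29,"y":-31,"z":-5},
    {"x":-29,"y":-31,"z":-5},
    {"x":-29,"y":-31,"z":-5},
    {"x":-29,"y":-31,"z":-5},
  ],
  force=40,
)

```text
invalid input
```

>>> step_arm(
  commands=[
    {"x":-29,"y":-31},
    {"x":-29,"y":-31},
    {"x":-29,"y":-31},
    {"x":-29,"y":-31},
    {"x":-29,"y":-31},
    {"x":-29,"y":-31},
    {"spin":-8},
    {"spin":-8},
    {"spin":-2},
    {},
  ],
)

```text
invalid input
```

```bash
python3 - <<'E'
from h import *
c=grab('wrist'); cv2.imwrite('pics/w1.png',cv2.resize(c['color'][:,:,::-1],(800,600),interpolation=cv2.INTER_CUBIC)); print(pose(c)); go(.5,-.03,.3,84)
E
```

```text
(array([[ 0.4016, -0.8714, -0.2816],
       [ 0.9158,  0.3817,  0.1249],
       [-0.0014, -0.3081,  0.9514]]), array([0.1982, 0.6498, 0.3732]))
shift [-470.3 -502.   -55. ] spin -17.6 phi 66.4 q6 -0.15
```

View pics/w1.png

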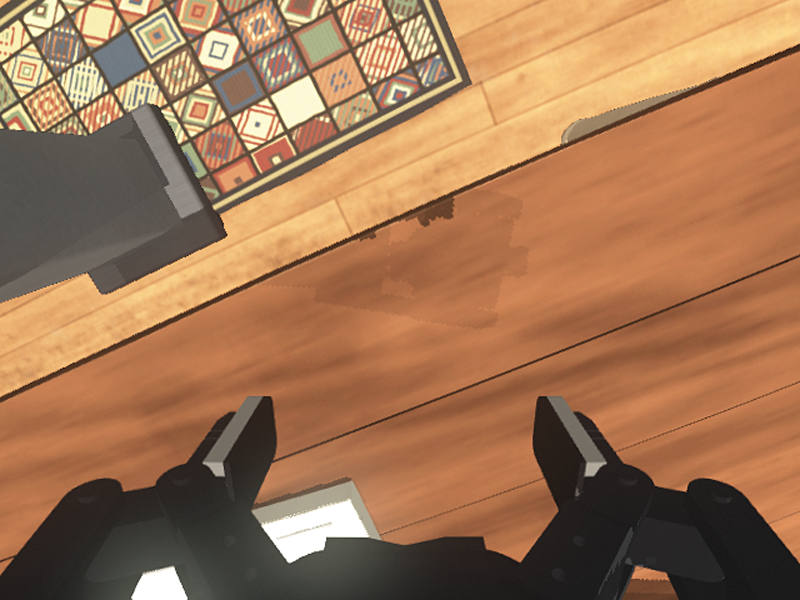

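The view shows the arm hasn't moved, because the rows were refused; each row probably needs every key. The camera looks on the base side of the TCP.

>>> step_arm(
  commands=[
    {"gripper":-1,"x":-29,"y":-31,"z":-5,"spin":0},
    {"gripper":-1,"x":-29,"y":-31,"z":-5,"spin":0},
    {"gripper":-1,"x":-29,"y":-31,"z":-5,"spin":0},
    {"gripper":-1,"x":-29,"y":-31,"z":-5,"spin":0},
    {"gripper":-1,"x":-29,"y":-31,"z":-5,"spin":0},
    {"gripper":-1,"x":-29,"y":-31,"z":-5,"spin":0},
    {"gripper":-1,"x":-29,"y":-31,"z":-5,"spin":0},
    {"gripper":-1,"x":-29,"y":-31,"z":-5,"spin":0},
    {"gripper":-1,"x":-29,"y":-31,"z":-5,"spin":0},
    {"gripper":-1,"x":-29,"y":-31,"z":-5,"spin":0},
  ],
  force=40,
)

```text
time: 1.2
eef_pos: [0.4119, 0.2168, 0.2955]
tcp_rot: [0.204, 0.979, 0.0, 0.0]
contact_force: [0.5, -0.0, -0.4]
opening: 0.999
finger_force: 0.0
```

>>> step_arm(
  commands=[
    {"gripper":-1,"x":-37,"y":-20,"z":-7,"spin":0},
    {"gripper":-1,"x":-37,"y":-20,"z":-7,"spin":0},
    {"gripper":-1,"x":-37,"y":-20,"z":-7,"spin":0},
    {"gripper":-1,"x":-37,"y":-20,"z":-7,"spin":0},
    {"gripper":-1,"x":-37,"y":-20,"z":-7,"spin":0},
    {"gripper":-1,"x":-37,"y":-20,"z":-7,"spin":0},
    {"gripper":-1,"x":-37,"y":-20,"z":-7,"spin":0},
    {"gripper":-1,"x":-37,"y":-20,"z":-7,"spin":-6},
    {"gripper":-1,"x":0,"y":0,"z":0,"spin":-8},
    {"gripper":-1,"x":0,"y":0,"z":0,"spin":-4},
  ],
)

```text
time: 2.2
eef_pos: [0.6196, -0.0482, 0.3507]
tcp_rot: [0.048, 0.999, 0.0, -0.001]
contact_force: [-0.1, 0.3, -0.1]
opening: 1.001
finger_force: 0.0
```

```bash
python3 - <<'E'
from h import *
c=grab('wrist'); cv2.imwrite('pics/w2.png',cv2.resize(c['color'][:,:,::-1],(800,600),interpolation=cv2.INTER_CUBIC)); print(pose(c)); go(.62,-.05,.35,84)
E
```

```text
(array([[ 0.0971, -0.947 , -0.3061],
       [ 0.9953,  0.0926,  0.0292],
       [ 0.0007, -0.3075,  0.9516]]), array([ 0.5416, -0.0409,  0.4797]))
shift [-0.9 -2.3  0.7] spin 0.6 phi 84.6 q6 -1.72
```

View pics/w2.png

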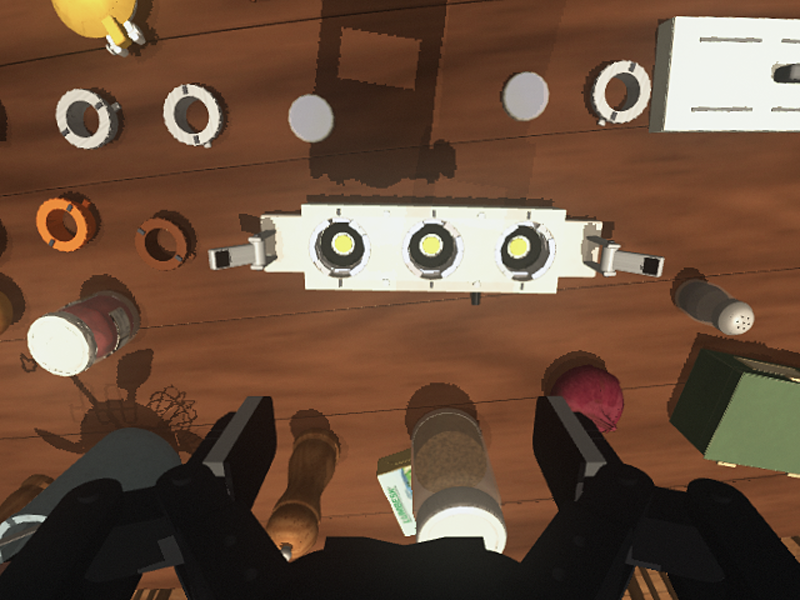

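The survey picture shows two lenses at (311,118) and (526,96), and steel rings at (87,118), (193,114), (621,92). The brown/orange decoys are at (66,223), (163,240). The lamp cells are at (340,250), (433,250), (526,250). Both clamps lean outwards, with tips at (222,259) and (650,266), and the cover is at the right. I'll measure with the depth map.

```bash
cat >> h.py <<'E'
def cloud(c):
    h,w=c['z_map'].shape; u,v=np.meshgrid(np.arange(w),np.arange(h)); uv=np.c_[u.ravel(),v.ravel()]
    P=dep(c,uv).reshape(h,w,3); P[c['z_map']==0]=np.nan; return P
def patch(c,uv,zlo,zhi,rad,P=None):
    """xy (m) of surface points near pixel with height in range"""
    P=cloud(c) if P is None else P; h,w=P.shape[:2]; u,v=np.meshgrid(np.arange(w),np.arange(h))
    m=(np.hypot(u-uv[0],v-uv[1])<rad)&(P[...,2]>zlo)&(P[...,2]<zhi); return P[m],m
E
python3 - <<'E'
from h import *
c=load('wrist'); P=cloud(c); sc=1.25
def rep(n,uv,lo,hi,rad):
    p,m=patch(c,np.array(uv)/sc,lo,hi,rad,P)
    if len(p)<10: print(n,len(p)); return
    (ce,r)=cv2.minEnclosingCircle((p[:,:2]*1000).astype(np.float32)); print(n,len(p),np.array(ce)/1000,'r',round(r,1),'zmed',np.median(p[:,2]).round(4),'box',p.min(0)[:2],p.max(0)[:2])
for n,uv in (('lensB',(311,118)),('lensA',(526,96))): rep(n,uv,.008,.02,28)
for n,uv in (('ringR2',(87,118)),('ringR1',(193,114)),('ringL',(621,92))): rep(n,uv,.0215,.0295,26 if n=='ringL' else 34)
for n,uv,rad in (('lamp',(433,250),130),('cover',(735,75),90)):
    lo,hi=(.032,.040) if n=='lamp' else (.025,.034)
    p,m=patch(c,np.array(uv)/sc,lo,hi,rad,P); r=cv2.minAreaRect((p[:,:2]*1000).astype(np.float32)); print(n,r,np.median(p[:,2]),cv2.boxPoints(r))
for n,uv in (('clR',(222,259)),('clL',(650,266)),('clRh',(258,250)),('clLh',(605,255)),('clampRmid',(240,255)),('clLmid',(630,262))):
    print(n,dep(c,[(uv[0]/sc,uv[1]/sc)]))
print('cells by marks',atz(c,np.array([(338,212),(341,288),(433,213),(433,288),(528,216),(523,288)])/sc,.036))
E
```

```text
lensB 1100 [ 0.487  -0.1261] r 22.3 zmed 0.0139 box [ 0.4657 -0.1483] [ 0.5089 -0.1048]
lensA 1128 [0.487  0.0812] r 22.3 zmed 0.0141 box [0.4655 0.0594] [0.5087 0.1034]
ringR2 1128 [ 0.4637 -0.3431] r 28.5 zmed 0.0255 box [ 0.4359 -0.371 ] [ 0.4907 -0.3153]
ringR1 1153 [ 0.4729 -0.2355] r 28.0 zmed 0.0257 box [ 0.4459 -0.2624] [ 0.5005 -0.2077]
ringL 1187 [0.4916 0.1682] r 28.1 zmed 0.0258 box [0.4646 0.1406] [0.5196 0.1963]
lamp ((622.4423217773438, -18.955673217773438), (324.0770568847656, 83.93158721923828), 83.54322814941406) 0.036178718142873795 [[ 562.5209 -175.2472]
 [ 645.9201 -184.6856]
 [ 682.3637  137.3358]
 [ 598.9645  146.7742]]
cover ((483.67755126953125, 258.4417419433594), (181.13612365722656, 98.8957290649414), 86.29618835449219) 0.02944480912520747 [[428.4824 171.2571]
 [527.1716 164.8686]
 [538.8727 345.6264]
 [440.1835 352.0149]]
clR [[ 0.6009 -0.2039  0.0989]]
clL [[0.6438 0.1666 0.0953]]
clRh [[ 0.601  -0.1819  0.0677]]
clLh [[0.6369 0.1384 0.0666]]
clampRmid [[ 0.6018 -0.1943  0.0814]]
clLmid [[0.6417 0.1546 0.0826]]
cells by marks [[ 0.5768 -0.1082  0.036 ]
 [ 0.6523 -0.1158  0.036 ]
 [ 0.5868 -0.017   0.036 ]
 [ 0.6614 -0.0229  0.036 ]
 [ 0.5983  0.0747  0.036 ]
 [ 0.6703  0.0684  0.036 ]]
```

```bash
python3 - <<'E'
from h import *
go(.487,-.126,.12,84)
c=load('wrist'); P=cloud(c); r=R.from_quat(c['q']).as_matrix(); T=(P-c['p'])@r*1000
m=(np.abs(T[...,1])<70)&(np.abs(T[...,0])<20)&(T[...,2]>-60)&(T[...,2]<60); t=T[m]; print('open tip z',np.percentile(t[:,2],[95,99,99.9]), 'y of tips',np.unique(t[t[:,2]>np.percentile(t[:,2],97)][:,1].round(0)))
E
```

```text
shift [124.1 -90.6 230.8] spin 0.6 phi 84.6 q6 -1.72
open tip z [-9.8544 -2.9989  0.0294] y of tips [-55. -54. -53. -50. -49. -48. -47. -46. -45. -44. -43. -42.  42.  43.
  44.  45.  46.  47.  48.  49.  52.  53.  54.]
```

>>> step_arm(
  commands=[
    {"gripper":-0.2,"x":16,"y":-11,"z":29,"spin":0},
    {"gripper":-0.2,"x":16,"y":-11,"z":29,"spin":0},
    {"gripper":-0.2,"x":16,"y":-11,"z":29,"spin":0},
    {"gripper":-0.2,"x":16,"y":-11,"z":29,"spin":0},
    {"gripper":-0.2,"x":15,"y":-11,"z":29,"spin":0},
    {"gripper":-0.2,"x":15,"y":-11,"z":29,"spin":0},
    {"gripper":-0.2,"x":15,"y":-12,"z":29,"spin":0},
    {"gripper":-0.2,"x":15,"y":-12,"z":29,"spin":0},
    {"gripper":-0.2,"x":0,"y":0,"z":0,"spin":0},
    {"gripper":-0.2,"x":0,"y":0,"z":0,"spin":0},
  ],
)

```text
time: 3.25
eef_pos: [0.487, -0.1241, 0.1196]
tcp_rot: [0.049, 0.999, 0.0, 0.0]
contact_force: [-0.0, -0.3, -0.1]
opening: 0.606
finger_force: 0.0
```

```bash
cat >> h.py <<'E'
def tips(c):
    P=cloud(c); r=R.from_quat(c['q']).as_matrix(); T=(P-c['p'])@r*1000
    m=(np.abs(T[...,1])<70)&(np.abs(T[...,0])<13)&(T[...,2]>-60)&(T[...,2]<40)&(P[...,2]>.03); t=T[m]
    for s in(-1,1):
        a=t[t[:,1]*s>0]; print('tip z',np.percentile(a[:,2],[97,99.8]).round(1),'inner |y|',np.percentile((a[:,1]*s)[a[:,2]>np.percentile(a[:,2],90)],2).round(1))
E
python3 - <<'E'
from h import *
c=grab('wrist'); tips(c); print(get_state()['opening'])
P=cloud(c); 
m=(P[...,2]>.009)&(P[...,2]<.019)&(np.abs(P[...,1]+.126)<.04)&(np.abs(P[...,0]-.487)<.04); p=P[m]; ce,r=cv2.minEnclosingCircle((p[:,:2]*1000).astype(np.float32)); print('lensB',len(p),ce,r)
go(ce[0]/1000,ce[1]/1000,.022,84)
E
```

```text
tip z [0.5 9.1] inner |y| 25.7
tip z [0.4 9. ] inner |y| 25.1
0.5988344457413247
lensB 3036 (487.1513366699219, -126.76860046386719) 22.32344627380371
shift [ 1.  -2.4 98.8] spin 0.4 phi 84.4 q6 -1.92
```

>>> step_arm(
  commands=[
    {"gripper":-0.2,"x":1,"y":-2.5,"z":25,"spin":0},
    {"gripper":-0.2,"x":0,"y":0,"z":25,"spin":0},
    {"gripper":-0.2,"x":0,"y":0,"z":25,"spin":0},
    {"gripper":-0.2,"x":0,"y":0,"z":15,"spin":0},
    {"gripper":-0.2,"x":0,"y":0,"z":11.5,"spin":0},
    {"gripper":0.3,"x":0,"y":0,"z":0,"spin":0},
    {"gripper":0.3,"x":0,"y":0,"z":0,"spin":0},
    {"gripper":0.3,"x":0,"y":0,"z":0,"spin":0},
    {"gripper":0.3,"x":0,"y":0,"z":0,"spin":0},
    {"gripper":0.3,"x":0,"y":0,"z":0,"spin":0},
  ],
  force=40,
)

```text
time: 4.3
eef_pos: [0.486, -0.1267, 0.0185]
tcp_rot: [0.049, 0.999, -0.0, 0.001]
contact_force: [0.1, 0.2, 0.6]
opening: 0.491
finger_force: 40.5
```

```bash
python3 - <<'E'
from h import *
go(.623,-.0195,.10,84)
E
```

```text
shift [-126.   120.   -81.4] spin 0.4 phi 84.4 q6 -1.93
```

>>> step_arm(
  commands=[
    {"gripper":0.3,"x":0,"y":0,"z":-25,"spin":0},
    {"gripper":0.3,"x":0,"y":0,"z":-30,"spin":0},
    {"gripper":0.3,"x":0,"y":0,"z":-26,"spin":0},
    {"gripper":0.3,"x":-21,"y":20,"z":0,"spin":0},
    {"gripper":0.3,"x":-21,"y":20,"z":0,"spin":0},
    {"gripper":0.3,"x":-21,"y":20,"z":0,"spin":0},
    {"gripper":0.3,"x":-21,"y":20,"z":0,"spin":0},
    {"gripper":0.3,"x":-21,"y":20,"z":0,"spin":0},
    {"gripper":0.3,"x":-21,"y":20,"z":0,"spin":0},
    {"gripper":0.3,"x":0,"y":0,"z":0,"spin":0},
  ],
)

```text
time: 5.3
eef_pos: [0.6249, -0.0177, 0.0994]
tcp_rot: [0.048, 0.999, 0.0, 0.001]
contact_force: [-0.3, 0.4, -1.0]
opening: 0.485
finger_force: 40.8
```

```bash
python3 - <<'E'
from h import *
c=grab('wrist'); cv2.imwrite('pics/w3.png',c['color'][:,:,::-1]); go(.623,-.0195,.049,83.7)
P=cloud(c); r=R.from_quat(c['q']).as_matrix(); T=(P-c['p'])@r*1000
m=(np.abs(T[...,1])<20)&(np.abs(T[...,0])<40)&(T[...,2]>-20)&(T[...,2]<40); t=T[m]; print(len(t),np.percentile(t,[1,50,99],axis=0))
p=P[(P[...,2]>.032)&(P[...,2]<.040)&(np.abs(P[...,0]-.623)<.08)&(np.abs(P[...,1]+.02)<.15)]
print(cv2.minAreaRect((p[:,:2]*1000).astype(np.float32)))
E
```

```text
shift [ 0.4 -1.  50. ] spin 0.8 phi 84.5 q6 -1.67
8077 [[-20.2878 -19.2146   2.3831]
 [  2.7308   0.0517   3.7763]
 [ 20.7566  19.1652  14.8091]]
((622.1170043945312, -20.725875854492188), (257.96435546875, 85.36824798583984), 83.54854583740234)
```

View pics/w3.png

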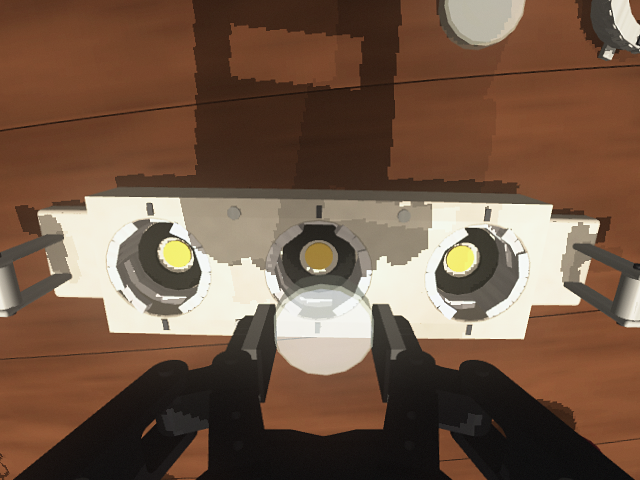

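The lens sits centred between the pads at (325,330), and the cells are at (160,268), (318,268), (478,270). I'll lower it into the middle cell and release.

>>> step_arm(
  commands=[
    {"gripper":0.3,"x":1,"y":-1.5,"z":15,"spin":0},
    {"gripper":0.3,"x":0,"y":0,"z":15,"spin":0},
    {"gripper":0.3,"x":0,"y":0,"z":10,"spin":0},
    {"gripper":0.3,"x":0,"y":0,"z":6,"spin":0},
    {"gripper":0.3,"x":0,"y":0,"z":4,"spin":0},
    {"gripper":0.3,"x":0,"y":0,"z":0,"spin":0},
    {"gripper":-0.3,"x":0,"y":0,"z":0,"spin":0},
    {"gripper":-0.3,"x":0,"y":0,"z":0,"spin":0},
    {"gripper":-0.3,"x":0,"y":0,"z":0,"spin":0},
    {"gripper":-0.3,"x":0,"y":0,"z":-20,"spin":0},
  ],
)

```text
time: 6.35
eef_pos: [0.6193, -0.0204, 0.0661]
tcp_rot: [0.049, 0.999, 0.0, -0.003]
contact_force: [-0.1, -0.4, 0.1]
opening: 0.646
finger_force: 0.0
```

>>> step_arm(
  commands=[
    {"gripper":-0.3,"x":0,"y":0,"z":-25,"spin":0},
    {"gripper":-0.2,"x":25,"y":18,"z":-5,"spin":0},
    {"gripper":-0.2,"x":25,"y":18,"z":0,"spin":0},
    {"gripper":-0.2,"x":25,"y":18,"z":0,"spin":0},
    {"gripper":-0.2,"x":25,"y":18,"z":0,"spin":0},
    {"gripper":-0.2,"x":24,"y":17,"z":0,"spin":0},
    {"gripper":-0.2,"x":0,"y":0,"z":0,"spin":0},
    {"gripper":-0.2,"x":0,"y":0,"z":0,"spin":0},
    {"gripper":-0.2,"x":0,"y":0,"z":0,"spin":0},
    {"gripper":-0.2,"x":0,"y":0,"z":0,"spin":0},
  ],
)

```text
time: 7.35
eef_pos: [0.5079, 0.0792, 0.0992]
tcp_rot: [0.049, 0.999, -0.0, 0.001]
contact_force: [0.4, -0.4, -0.2]
opening: 0.602
finger_force: 0.0
```

```bash
python3 - <<'E'
from h import *
c=grab('wrist'); cv2.imwrite('pics/w4.png',c['color'][:,:,::-1])
P=cloud(c); 
m=(P[...,2]>.009)&(P[...,2]<.019)&(np.abs(P[...,1]-.081)<.04)&(np.abs(P[...,0]-.487)<.04); p=P[m]; ce,r=cv2.minEnclosingCircle((p[:,:2]*1000).astype(np.float32)); print('lensA',len(p),ce,r)
go(ce[0]/1000,ce[1]/1000,.018,84)
m=(P[...,2]>.0)&(P[...,2]<.033)&(np.hypot(P[...,0]-.6225,P[...,1]+.02)<.02); print('cell1 z',m.sum(),np.percentile(P[m][:,2],[5,50,95]) if m.any() else '')
s=grab('side'); Q=cloud(s); cv2.imwrite('pics/s2.png',s['color'][:,:,::-1]); m=(Q[...,2]>-.0)&(Q[...,2]<.033)&(np.hypot(Q[...,0]-.6225,Q[...,1]+.02)<.022); print('side cell1 z',m.sum(),np.percentile(Q[m][:,2],[5,50,95]) if m.any() else '')
E
```

```text
lensA 3824 (486.84429931640625, 81.04082489013672) 22.0653018951416
shift [21.  -0.2 81. ] spin 0.4 phi 84.4 q6 -1.51
cell1 z 297 [0.0248 0.026  0.0269]
side cell1 z 135 [0.0226 0.025  0.0287]
```

>>> step_arm(
  commands=[
    {"gripper":-0.2,"x":21,"y":0,"z":20,"spin":0},
    {"gripper":-0.2,"x":0,"y":0,"z":25,"spin":0},
    {"gripper":-0.2,"x":0,"y":0,"z":20,"spin":0},
    {"gripper":-0.2,"x":0,"y":0,"z":10,"spin":0},
    {"gripper":-0.2,"x":0,"y":0,"z":6,"spin":0},
    {"gripper":0.3,"x":0,"y":0,"z":0,"spin":0},
    {"gripper":0.3,"x":0,"y":0,"z":0,"spin":0},
    {"gripper":0.3,"x":0,"y":0,"z":0,"spin":0},
    {"gripper":0.3,"x":0,"y":0,"z":0,"spin":0},
    {"gripper":0.3,"x":0,"y":0,"z":0,"spin":0},
  ],
)

```text
time: 8.45
eef_pos: [0.4863, 0.0819, 0.0183]
tcp_rot: [0.049, 0.999, 0.0, 0.0]
contact_force: [0.4, 0.5, -0.2]
opening: 0.488
finger_force: 40.5
```

```bash
python3 -c "
from h import *
go(.6328,.0714,.10,83.7)"
```

```text
shift [-146.9    3.8  -81.6] spin 0.7 phi 84.4 q6 -1.51
```

>>> step_arm(
  commands=[
    {"gripper":0.3,"x":0,"y":0,"z":-25,"spin":0},
    {"gripper":0.3,"x":0,"y":0,"z":-30,"spin":0},
    {"gripper":0.3,"x":0,"y":0,"z":-27,"spin":0},
    {"gripper":0.3,"x":-30,"y":1,"z":0,"spin":0},
    {"gripper":0.3,"x":-30,"y":1,"z":0,"spin":0},
    {"gripper":0.3,"x":-30,"y":1,"z":0,"spin":0},
    {"gripper":0.3,"x":-30,"y":1,"z":0,"spin":0},
    {"gripper":0.3,"x":-27,"y":0,"z":0,"spin":0},
    {"gripper":0.3,"x":0,"y":0,"z":0,"spin":0},
    {"gripper":0.3,"x":0,"y":0,"z":0,"spin":0},
  ],
)

```text
time: 9.45
eef_pos: [0.6323, 0.0715, 0.0994]
tcp_rot: [0.049, 0.999, 0.0, -0.001]
contact_force: [-0.4, -0.4, -0.4]
opening: 0.488
finger_force: 40.8
```

```bash
python3 -c "
from h import *
go(.6328,.0714,.049,83.7)"
```

```text
shift [-0.6 -0.1 50.4] spin 0.7 phi 84.4 q6 -1.52
```

>>> step_arm(
  commands=[
    {"gripper":0.3,"x":-0.5,"y":0,"z":15,"spin":0},
    {"gripper":0.3,"x":0,"y":0,"z":15,"spin":0},
    {"gripper":0.3,"x":0,"y":0,"z":10,"spin":0},
    {"gripper":0.3,"x":0,"y":0,"z":6,"spin":0},
    {"gripper":0.3,"x":0,"y":0,"z":4,"spin":0},
    {"gripper":0.3,"x":0,"y":0,"z":0,"spin":0},
    {"gripper":-0.3,"x":0,"y":0,"z":0,"spin":0},
    {"gripper":-0.3,"x":0,"y":0,"z":0,"spin":0},
    {"gripper":-0.3,"x":0,"y":0,"z":0,"spin":0},
    {"gripper":-0.3,"x":0,"y":0,"z":-20,"spin":0},
  ],
)

```text
time: 10.45
eef_pos: [0.631, 0.0715, 0.0673]
tcp_rot: [0.049, 0.999, -0.0, -0.003]
contact_force: [-0.8, 0.0, -0.5]
opening: 0.648
finger_force: 0.0
```

>>> step_arm(
  commands=[
    {"gripper":-0.5,"x":0,"y":0,"z":-30,"spin":0},
    {"gripper":-0.5,"x":11,"y":-39,"z":-30,"spin":0},
    {"gripper":-0.5,"x":11,"y":-39,"z":-10,"spin":0},
    {"gripper":-0.5,"x":11,"y":-39,"z":0,"spin":0},
    {"gripper":-0.5,"x":11,"y":-40,"z":0,"spin":0},
    {"gripper":-0.5,"x":11,"y":-40,"z":0,"spin":0},
    {"gripper":-0.5,"x":11,"y":-40,"z":0,"spin":0},
    {"gripper":-0.5,"x":11,"y":-40,"z":0,"spin":0},
    {"gripper":-0.5,"x":11,"y":-40,"z":0,"spin":0},
    {"gripper":-0.5,"x":0,"y":0,"z":0,"spin":0},
  ],
)

```text
time: 11.45
eef_pos: [0.5137, -0.2394, 0.1405]
tcp_rot: [0.051, 0.999, -0.001, 0.001]
contact_force: [-0.0, 0.2, 0.8]
opening: 0.748
finger_force: 0.0
```

```bash
cat >> h.py <<'E'
def ring(P,x,y,z0=.0255,r=.04):
    m=(np.abs(P[...,2]-z0)<.003)&(np.hypot(P[...,0]-x,P[...,1]-y)<r); ce,rr=cv2.minEnclosingCircle((P[m][:,:2]*1000).astype(np.float32)); print('ring',m.sum(),np.round(ce,1),round(rr,1)); return np.array(ce)/1000
E
python3 - <<'E'
from h import *
c=grab('wrist'); P=cloud(c); ce=ring(P,.4729,-.2355); go(*ce,.12)
u,v=640,480; im=c['color'][:,:,::-1]
i=np.nanargmin(np.hypot(P[...,0]-ce[0],P[...,1]-ce[1])+(np.abs(P[...,2]-.0255)>.003)*1); rr,cc=divmod(i,640)
y0,x0=max(rr-90,0),max(cc-120,0); cv2.imwrite('pics/r1.png',cv2.resize(im[y0:y0+180,x0:x0+240],None,fx=3,fy=3,interpolation=cv2.INTER_CUBIC)); print('crop',x0,y0)
s=grab('side'); Q=cloud(s); m=(Q[...,2]>-.0)&(Q[...,2]<.033)&(np.hypot(Q[...,0]-.6328,Q[...,1]-.0714)<.022); print('side cell2 z',m.sum(),np.percentile(Q[m][:,2],[5,50,95]))
E
```

```text
ring 3084 [ 473.3 -236.4] 27.5
shift [40.8 -3.2 20.2] spin 0 phi 84.2 q6 -2.08
crop 191 123
side cell2 z 117 [0.0226 0.0249 0.0287]
```

View pics/r1.png

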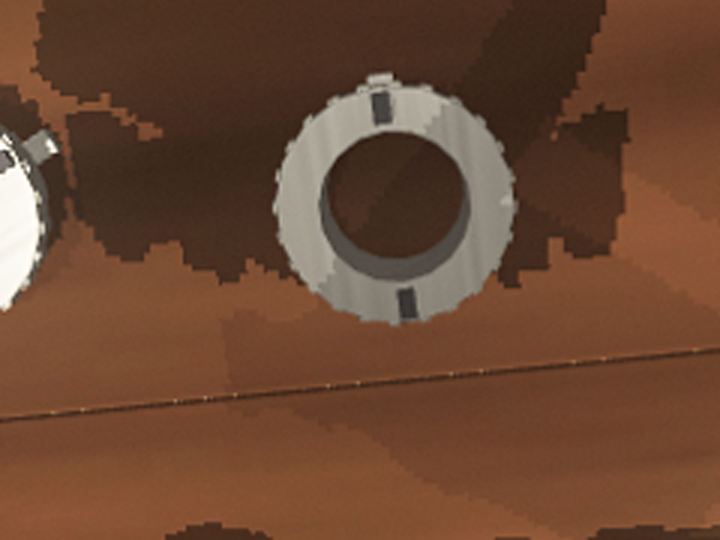

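The steel ring's two dark marks are at crop (380,106) and (407,303). I'll turn those into the lug heading.

```bash
python3 - <<'E'
from h import *
c=load('wrist'); a=atz(c,[(191+380/3,123+106/3),(191+407/3,123+303/3)],.0255); d=a[1]-a[0]; print(a.mean(0),np.degrees(np.arctan2(d[1],d[0])))
E
```

```text
[ 0.4736 -0.2363  0.0255] 1.752864849420065
```

>>> step_arm(
  commands=[
    {"gripper":-0.5,"x":20,"y":-2,"z":20,"spin":0},
    {"gripper":-0.5,"x":21,"y":-1,"z":30,"spin":0},
    {"gripper":-0.5,"x":0,"y":0,"z":30,"spin":0},
    {"gripper":-0.5,"x":0,"y":0,"z":20,"spin":0},
    {"gripper":-0.5,"x":0,"y":0,"z":16,"spin":0},
    {"gripper":0,"x":0,"y":0,"z":0,"spin":0},
    {"gripper":0,"x":0,"y":0,"z":0,"spin":0},
    {"gripper":0,"x":0,"y":0,"z":0,"spin":0},
    {"gripper":0,"x":0,"y":0,"z":0,"spin":0},
    {"gripper":0,"x":0,"y":0,"z":0,"spin":0},
  ],
  force=90,
)

```text
time: 12.55
eef_pos: [0.4742, -0.2343, 0.0244]
tcp_rot: [0.049, 0.999, -0.0, 0.001]
contact_force: [-0.3, 0.2, -1.0]
opening: 0.59
finger_force: 93.2
```

```bash
python3 -c "
from h import *
go(.6225,-.02,.12)"
```

```text
shift [-126.8  227.7  -95.6] spin 0 phi 84.4 q6 -2.12
```

>>> step_arm(
  commands=[
    {"gripper":0,"x":0,"y":0,"z":-25,"spin":0},
    {"gripper":0,"x":0,"y":0,"z":-35,"spin":0},
    {"gripper":0,"x":0,"y":0,"z":-36,"spin":0},
    {"gripper":0,"x":-21,"y":38,"z":0,"spin":0},
    {"gripper":0,"x":-21,"y":38,"z":0,"spin":0},
    {"gripper":0,"x":-21,"y":38,"z":0,"spin":0},
    {"gripper":0,"x":-21,"y":38,"z":0,"spin":0},
    {"gripper":0,"x":-21,"y":38,"z":0,"spin":0},
    {"gripper":0,"x":-22,"y":38,"z":0,"spin":0},
    {"gripper":0,"x":0,"y":0,"z":0,"spin":8},
  ],
)

```text
time: 13.55
eef_pos: [0.6247, -0.0155, 0.1204]
tcp_rot: [0.118, 0.993, 0.001, 0.001]
contact_force: [0.4, -0.2, -0.4]
opening: 0.585
finger_force: 93.5
```

```bash
python3 - <<'E'
from h import *
c=grab('wrist'); P=cloud(c); s=get_state(); go(.6225,-.02,.07)
ce=ring(P,*s['eef_pos'][:2],z0=s['eef_pos'][2]+.001)
p=P[(P[...,2]>.032)&(P[...,2]<.040)&(np.abs(P[...,0]-.623)<.08)&(np.abs(P[...,1]+.02)<.15)]
print(cv2.minAreaRect((p[:,:2]*1000).astype(np.float32)))
cv2.imwrite('pics/r2.png',cv2.resize(c['color'][170:440,140:500,::-1],None,fx=2.2,fy=2.2,interpolation=cv2.INTER_CUBIC))
E
```

```text
shift [ 0.3 -3.  50. ] spin 0 phi 76.1 q6 -1.52
ring 3162 [618.6 -14.8] 38.5
((622.2026977539062, -20.710891723632812), (257.67138671875, 85.40766143798828), 83.5158462524414)
```

View pics/r2.png

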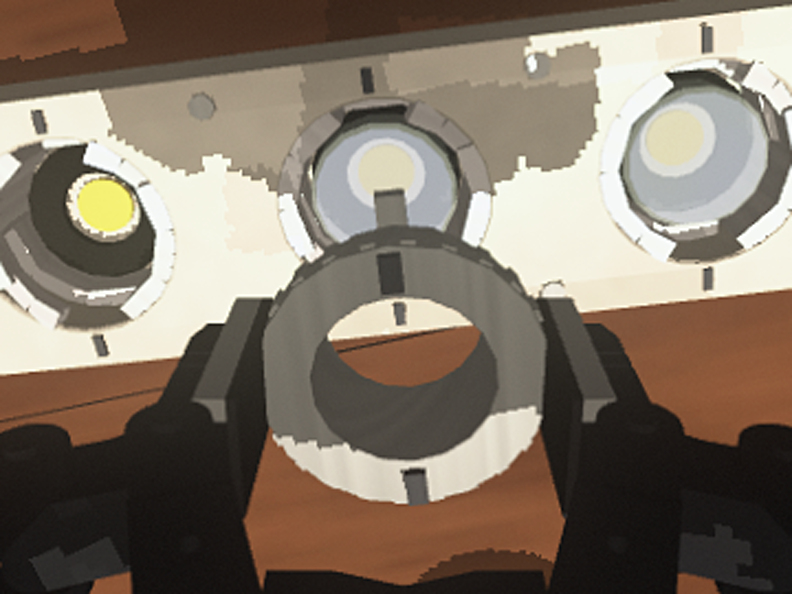

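Both lenses are seated in the middle and left cells. The held ring's marks are at crop (391,272)/(415,487), and cell1's marks at (367,80)/(400,313). I'll check the alignment.

```bash
python3 - <<'E'
from h import *
c=load('wrist'); f=lambda L:[(140+x/2.2,170+y/2.2) for x,y in L]
for L,z in (([(391,272),(415,487)],c['p'][2]+.0011),([(367,80),(400,313)],.036)):
    a=atz(c,f(L),z); d=a[1]-a[0]; print(a.mean(0),np.degrees(np.arctan2(d[1],d[0])))
print(c['p'])
go(.6225,-.0205,.07)
E
```

```text
[ 0.6285 -0.0165  0.1215] -8.099534017152335
[ 0.6224 -0.0205  0.036 ] -6.44370331871265
[ 0.6247 -0.0155  0.1204]
shift [ 0.2 -3.5 50. ] spin 0 phi 76.1 q6 -1.52
```

```bash
cat >> h.py <<'E'
def held(n='wrist'):
    "centre of a held ring in the tool frame, mm, by its outer edge along x"
    c=grab(n); P=cloud(c); r=R.from_quat(c['q']).as_matrix(); T=(P-c['p'])@r*1000
    for lo,hi in((-12,-4),(-4,4),(4,12)):
        m=(T[...,1]>lo)&(T[...,1]<hi)&(np.abs(T[...,0])<40)&(np.abs(T[...,2]+1)<3); t=T[m]; print(m.sum(),np.percentile(t[:,0],[.5,99.5]).round(1),'z',np.median(t[:,2]).round(1))
E
python3 - <<'E'
from h import *
held(); go(.6225,-.0205,.07)
E
```

```text
708 [-27.7  25.9] z -3.3
536 [-28.5  26.6] z -3.1
710 [-27.8  25.6] z -3.3
shift [-0.3 -2.2 49.7] spin 0 phi 76.5 q6 -1.53
```

>>> step_arm(
  commands=[
    {"gripper":0,"x":1,"y":-2,"z":25,"spin":0},
    {"gripper":0,"x":0,"y":0,"z":20,"spin":0},
    {"gripper":0,"x":0,"y":0,"z":10,"spin":0},
    {"gripper":0,"x":0,"y":0,"z":3,"spin":0},
    {"gripper":0,"x":0,"y":0,"z":2,"spin":0},
    {"gripper":0,"x":0,"y":0,"z":2,"spin":0},
    {"gripper":0,"x":0,"y":0,"z":2,"spin":0},
    {"gripper":0,"x":0,"y":0,"z":2,"spin":0},
    {"gripper":0,"x":0,"y":0,"z":2,"spin":0},
    {"gripper":0,"x":0,"y":0,"z":0,"spin":0},
  ],
)

```text
time: 14.65
eef_pos: [0.6207, -0.0212, 0.0513]
tcp_rot: [0.118, 0.993, 0.0, -0.0]
contact_force: [-0.2, -0.2, -0.7]
opening: 0.587
finger_force: 93.5
```

>>> step_arm(
  commands=[
    {"gripper":0,"x":0,"y":0,"z":1,"spin":0},
    {"gripper":0,"x":0,"y":0,"z":1,"spin":0},
    {"gripper":0,"x":0,"y":0,"z":1,"spin":0},
    {"gripper":0,"x":0,"y":0,"z":0,"spin":0},
    {"gripper":0,"x":0,"y":0,"z":0,"spin":0},
    {"gripper":0,"x":0,"y":0,"z":0,"spin":0},
    {"gripper":0,"x":0,"y":0,"z":0,"spin":0},
    {"gripper":0,"x":0,"y":0,"z":0,"spin":0},
    {"gripper":0,"x":0,"y":0,"z":0,"spin":0},
    {"gripper":0,"x":0,"y":0,"z":0,"spin":0},
  ],
)

```text
time: 15.65
eef_pos: [0.6208, -0.0212, 0.0486]
tcp_rot: [0.118, 0.993, -0.0, 0.0]
contact_force: [-0.3, 0.6, -0.7]
opening: 0.591
finger_force: 93.5
```

>>> step_arm(
  commands=[
    {"gripper":0,"x":0,"y":0,"z":1,"spin":0},
    {"gripper":0,"x":0,"y":0,"z":0,"spin":0},
    {"gripper":0,"x":0,"y":0,"z":0.5,"spin":0},
    {"gripper":0,"x":0,"y":0,"z":0,"spin":0},
    {"gripper":0,"x":0,"y":0,"z":0.5,"spin":0},
    {"gripper":0,"x":0,"y":0,"z":0,"spin":0},
    {"gripper":0,"x":0,"y":0,"z":0,"spin":0},
    {"gripper":0,"x":0,"y":0,"z":0,"spin":0},
    {"gripper":0,"x":0,"y":0,"z":0,"spin":0},
    {"gripper":0,"x":0,"y":0,"z":0,"spin":0},
  ],
)

```text
time: 16.65
eef_pos: [0.6211, -0.0213, 0.0471]
tcp_rot: [0.118, 0.993, -0.0, 0.0]
contact_force: [-1.7, 0.2, 6.1]
opening: 0.594
finger_force: 95.7
```

```bash
python3 - <<'E'
from h import *
held(); s=get_state(); print(s['eef_pos'],s['contact_force'],s['wrist_torque'])
E
```

```text
692 [-27.2  25.8] z -3.3
529 [-29.2  26.5] z -3.1
689 [-27.4  25.5] z -3.3
[ 0.6211 -0.0213  0.0471] [-2.1739  0.0819  5.3792] [ 0.0541  0.3034 -0.0124]
```

>>> step_arm(
  commands=[
    {"gripper":0,"x":0,"y":0,"z":0.2,"spin":8},
    {"gripper":0,"x":0,"y":0,"z":0.4,"spin":8},
    {"gripper":0,"x":0,"y":0,"z":0.4,"spin":8},
    {"gripper":0,"x":0,"y":0,"z":0.4,"spin":8},
    {"gripper":0,"x":0,"y":0,"z":0.4,"spin":8},
    {"gripper":0,"x":0,"y":0,"z":0.4,"spin":8},
    {"gripper":0,"x":0,"y":0,"z":0.3,"spin":8},
    {"gripper":0,"x":0,"y":0,"z":0,"spin":8},
    {"gripper":0,"x":0,"y":0,"z":0,"spin":8},
    {"gripper":0,"x":0,"y":0,"z":0,"spin":4},
  ],
)

```text
time: 17.7
eef_pos: [0.6237, -0.0209, 0.0463]
tcp_rot: [0.705, 0.709, 0.003, 0.003]
contact_force: [-5.1, -0.8, 9.6]
opening: 0.591
finger_force: 141.1
```

```bash
python3 - <<'E'
from h import *
held(); s=get_state(); print(s['eef_pos'],s['contact_force'],s['wrist_torque']); go(*s['eef_pos'],s=s)
c=load('wrist'); cv2.imwrite('pics/r3.png',c['color'][:,:,::-1])
E
```

```text
949 [-26.4  26.5] z -3.2
667 [-27.4  27.1] z -3.0
889 [-26.8  26. ] z -3.2
[ 0.6234 -0.0213  0.0463] [-2.606  -0.452   8.5936] [-0.0836 -0.3852 -0.4645]
shift [0. 0. 0.] spin 0 phi 0.0 q6 -0.2
```

View pics/r3.png

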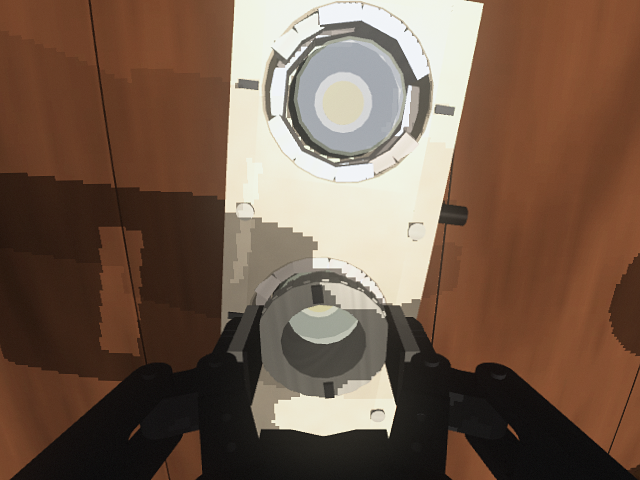

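The ring has turned with the gripper; its marks are now at (318,295) and (329,390). I'll release and check its height against the lamp face.

>>> step_arm(
  commands=[
    {"gripper":-0.5,"x":0,"y":0,"z":0,"spin":0},
    {"gripper":-0.5,"x":0,"y":0,"z":0,"spin":0},
    {"gripper":-0.5,"x":0,"y":0,"z":0,"spin":0},
    {"gripper":-0.5,"x":0,"y":0,"z":-25,"spin":0},
    {"gripper":-0.5,"x":0,"y":0,"z":-30,"spin":0},
    {"gripper":-0.5,"x":-20,"y":0,"z":-30,"spin":-8},
    {"gripper":-0.5,"x":-20,"y":0,"z":0,"spin":-8},
    {"gripper":-0.5,"x":0,"y":0,"z":0,"spin":-8},
    {"gripper":-0.5,"x":0,"y":0,"z":0,"spin":-8},
    {"gripper":-0.5,"x":0,"y":0,"z":0,"spin":0},
  ],
)

```text
time: 18.75
eef_pos: [0.6232, -0.0612, 0.1279]
tcp_rot: [0.482, 0.876, -0.0, -0.001]
contact_force: [-0.3, 0.2, -0.4]
opening: 0.747
finger_force: 0.0
```

```bash
cat >> h.py <<'E'
def seated(c,x,y):
    P=cloud(c); d=np.hypot(P[...,0]-x,P[...,1]-y); a=P[(d<.026)&(d>.018)&(P[...,2]>.042)&(P[...,2]<.06)]; b=P[(d<.05)&(d>.03)&(np.abs(P[...,2]-.036)<.004)]
    print('ring top',len(a),np.percentile(a[:,2],[5,50,95]),'face',np.median(b[:,2]),'diff mm',1e3*(np.median(a[:,2])-np.median(b[:,2])), 'c',cv2.minEnclosingCircle((P[(d<.035)&(P[...,2]>.0445)&(P[...,2]<.06)][:,:2]*1000).astype(np.float32)))
E
python3 - <<'E'
from h import *
c=grab('wrist'); seated(c,.6225,-.0205); seated(grab('side'),.6225,-.0205); go(.473,-.2,.14,84)
P=cloud(c); ring(P,.4637,-.3431)
E
```

```text
ring top 3192 [0.0475 0.0488 0.0501] face 0.036302010945735194 diff mm 12.516363066598272 c ((623.0413208007812, -21.95889663696289), 27.749919891357422)
ring top 120 [0.0455 0.0475 0.0497] face 0.03516460338491456 diff mm 12.332247448149703 c ((621.4902954101562, -24.441051483154297), 29.48009490966797)
shift [ -37.4 -201.4  -11.7] spin -51.8 phi 32.2 q6 -0.82
ring 651 [ 471.1 -340.3] 26.7
```

The seated ring's top is 12.5 mm above the face, so it is snug. Next is the second ring, R2.

>>> step_arm(
  commands=[
    {"gripper":-0.5,"x":0,"y":0,"z":-10,"spin":-8},
    {"gripper":-0.5,"x":0,"y":0,"z":-10,"spin":-8},
    {"gripper":-0.5,"x":0,"y":0,"z":0,"spin":-8},
    {"gripper":-0.5,"x":0,"y":0,"z":0,"spin":-8},
    {"gripper":-0.5,"x":0,"y":0,"z":0,"spin":-8},
    {"gripper":-0.5,"x":0,"y":0,"z":0,"spin":-8},
    {"gripper":-0.5,"x":22,"y":-10,"z":0,"spin":-4},
    {"gripper":-0.5,"x":22,"y":-40,"z":0,"spin":0},
    {"gripper":-0.5,"x":22,"y":-40,"z":0,"spin":0},
    {"gripper":-0.5,"x":22,"y":-40,"z":0,"spin":0},
  ],
)

```text
time: 19.85
eef_pos: [0.522, -0.1808, 0.1487]
tcp_rot: [0.049, 0.999, 0.0, -0.0]
contact_force: [1.5, -0.0, 0.1]
opening: 0.747
finger_force: 0.0
```

>>> step_arm(
  commands=[
    {"gripper":-0.5,"x":0,"y":-40,"z":0,"spin":0},
    {"gripper":-0.5,"x":0,"y":-40,"z":0,"spin":0},
    {"gripper":-0.5,"x":0,"y":-40,"z":0,"spin":0},
    {"gripper":-0.5,"x":0,"y":-43,"z":0,"spin":0},
    {"gripper":-0.5,"x":0,"y":0,"z":0,"spin":0},
    {"gripper":-0.5,"x":0,"y":0,"z":0,"spin":0},
    {"gripper":-0.5,"x":0,"y":0,"z":0,"spin":0},
    {"gripper":-0.5,"x":0,"y":0,"z":0,"spin":0},
    {"gripper":-0.5,"x":0,"y":0,"z":0,"spin":0},
    {"gripper":-0.5,"x":0,"y":0,"z":0,"spin":0},
  ],
)

```text
time: 20.85
eef_pos: [0.5075, -0.3416, 0.1491]
tcp_rot: [0.048, 0.999, 0.0, -0.0]
contact_force: [0.3, -0.5, -0.0]
opening: 0.752
finger_force: 0.0
```

```bash
python3 - <<'E'
from h import *
c=grab('wrist'); P=cloud(c); ce=ring(P,.4637,-.3431); go(*ce,.12)
im=c['color'][:,:,::-1]
i=np.nanargmin(np.hypot(P[...,0]-ce[0],P[...,1]-ce[1])+(np.abs(P[...,2]-.0255)>.003)*1); rr,cc=divmod(i,640)
y0,x0=max(rr-90,0),max(cc-120,0); cv2.imwrite('pics/r4.png',cv2.resize(im[y0:y0+180,x0:x0+240],None,fx=3,fy=3,interpolation=cv2.INTER_CUBIC)); print('crop',x0,y0)
E
```

```text
ring 2919 [ 463.9 -343.5] 27.5
shift [43.3 -5.9 29.2] spin 0 phi 84.5 q6 -2.23
crop 199 118
```

View pics/r4.png

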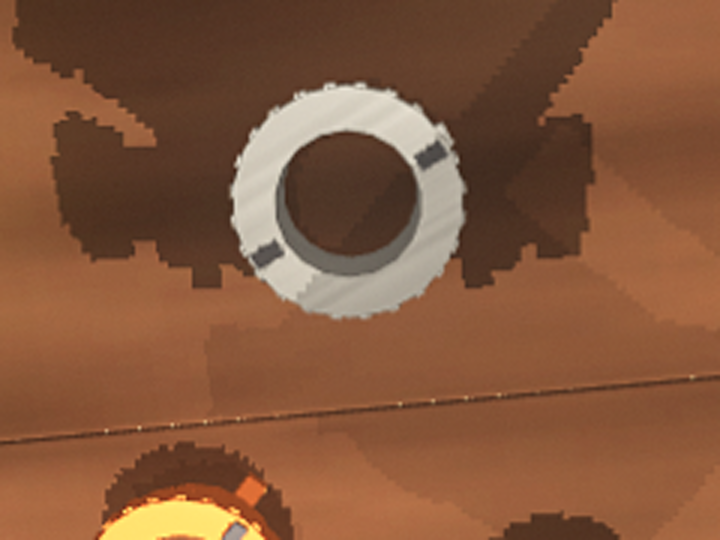

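The marks are at crop (431,154) and (267,254).

```bash
python3 - <<'E'
from h import *
c=load('wrist'); a=atz(c,[(199+267/3,118+254/3),(199+431/3,118+154/3)],.0255); d=a[1]-a[0]; print(a.mean(0),np.degrees(np.arctan2(d[1],d[0])))
E
```

```text
[ 0.4641 -0.3433  0.0255] 115.56890596946653
```

>>> step_arm(
  commands=[
    {"gripper":-0.5,"x":21,"y":-3,"z":25,"spin":0},
    {"gripper":-0.5,"x":22,"y":-3,"z":30,"spin":0},
    {"gripper":-0.5,"x":0,"y":0,"z":30,"spin":0},
    {"gripper":-0.5,"x":0,"y":0,"z":24,"spin":0},
    {"gripper":-0.5,"x":0,"y":0,"z":16,"spin":0},
    {"gripper":-0.5,"x":0,"y":0,"z":0,"spin":0},
    {"gripper":0,"x":0,"y":0,"z":0,"spin":0},
    {"gripper":0,"x":0,"y":0,"z":0,"spin":0},
    {"gripper":0,"x":0,"y":0,"z":0,"spin":0},
    {"gripper":0,"x":0,"y":0,"z":0,"spin":0},
  ],
  force=90,
)

```text
time: 21.9
eef_pos: [0.4646, -0.3448, 0.0252]
tcp_rot: [0.049, 0.999, -0.001, 0.001]
contact_force: [0.5, -0.1, 0.7]
opening: 0.586
finger_force: 93.3
```

```bash
python3 -c "
from h import *
go(.6328,.0714,.13)"
```

```text
shift [-127.1  430.5 -105.2] spin 0 phi 84.4 q6 -2.29
```

>>> step_arm(
  commands=[
    {"gripper":0,"x":0,"y":0,"z":-25,"spin":0},
    {"gripper":0,"x":0,"y":0,"z":-40,"spin":0},
    {"gripper":0,"x":0,"y":0,"z":-40,"spin":0},
    {"gripper":0,"x":-10,"y":43,"z":0,"spin":0},
    {"gripper":0,"x":-10,"y":43,"z":0,"spin":0},
    {"gripper":0,"x":-10,"y":43,"z":0,"spin":0},
    {"gripper":0,"x":-10,"y":43,"z":0,"spin":0},
    {"gripper":0,"x":-10,"y":43,"z":0,"spin":0},
    {"gripper":0,"x":-15,"y":43,"z":0,"spin":0},
    {"gripper":0,"x":-15,"y":43,"z":0,"spin":0},
  ],
)

```text
time: 22.9
eef_pos: [0.5733, -0.0507, 0.1296]
tcp_rot: [0.049, 0.999, -0.0, 0.001]
contact_force: [0.1, -0.6, -1.1]
opening: 0.591
finger_force: 93.4
```

>>> step_arm(
  commands=[
    {"gripper":0,"x":-15,"y":43,"z":0,"spin":0},
    {"gripper":0,"x":-16,"y":43,"z":0,"spin":0},
    {"gripper":0,"x":-16,"y":43,"z":0,"spin":0},
    {"gripper":0,"x":0,"y":0,"z":0,"spin":-8.5},
    {"gripper":0,"x":0,"y":0,"z":0,"spin":-8.5},
    {"gripper":0,"x":0,"y":0,"z":0,"spin":-8.5},
    {"gripper":0,"x":0,"y":0,"z":0,"spin":-8.5},
    {"gripper":0,"x":0,"y":0,"z":0,"spin":-8.5},
    {"gripper":0,"x":0,"y":0,"z":0,"spin":-8.5},
    {"gripper":0,"x":0,"y":0,"z":0,"spin":-7},
  ],
)

```text
time: 23.9
eef_pos: [0.6322, 0.0714, 0.1293]
tcp_rot: [-0.444, 0.896, -0.0, 0.0]
contact_force: [0.2, -0.1, -1.1]
opening: 0.583
finger_force: 93.4
```

```bash
python3 - <<'E'
from h import *
held(); go(.6328,.0710,.12)
c=load('wrist'); cv2.imwrite('pics/r5.png',cv2.resize(c['color'][170:440,140:500,::-1],None,fx=2.2,fy=2.2,interpolation=cv2.INTER_CUBIC)); print(c['p'])
E
```

```text
1013 [-24.9  27.9] z -0.5
985 [-26.1  28.3] z -0.5
1057 [-24.6  27. ] z -0.5
shift [-0.1 -0.7  9.3] spin 0 phi 142.9 q6 -2.54
[0.6322 0.0714 0.1293]
```

View pics/r5.png

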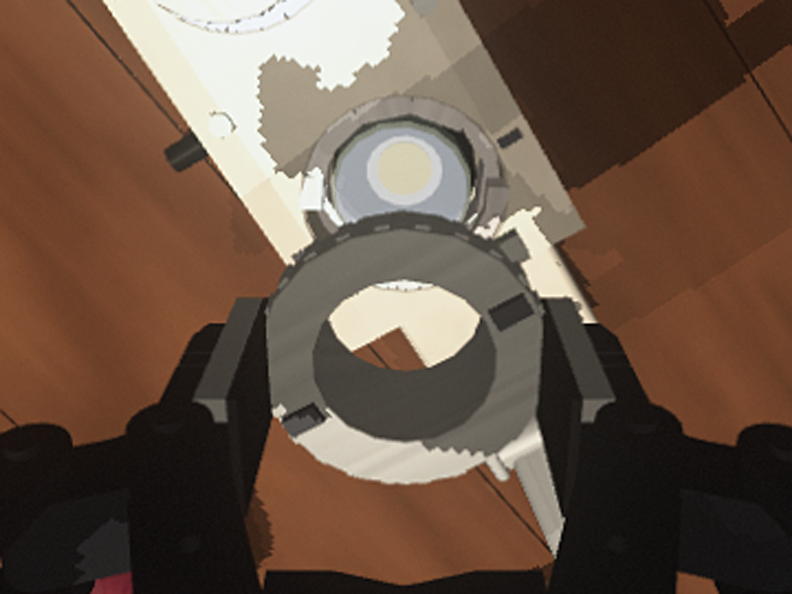

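```bash
python3 - <<'E'
from h import *
c=load('wrist'); f=lambda L:[(140+x/2.2,170+y/2.2) for x,y in L]
a=atz(c,f([(512,312),(303,419)]),c['p'][2]+.0006); d=a[1]-a[0]; print(a.mean(0),np.degrees(np.arctan2(d[1],d[0])))
r=R.from_quat(c['q']).as_matrix(); print('offset tool',(a.mean(0)-c['p'])@r*1000)
E
```

```text
[0.6325 0.071  0.1299] -6.9197047434685945
offset tool [ 0.0572 -0.4639 -0.5999]
```

>>> step_arm(
  commands=[
    {"gripper":0,"x":-0.5,"y":-0.5,"z":25,"spin":0},
    {"gripper":0,"x":0,"y":0,"z":25,"spin":0},
    {"gripper":0,"x":0,"y":0,"z":13,"spin":0},
    {"gripper":0,"x":0,"y":0,"z":3,"spin":0},
    {"gripper":0,"x":0,"y":0,"z":2,"spin":0},
    {"gripper":0,"x":0,"y":0,"z":2,"spin":0},
    {"gripper":0,"x":0,"y":0,"z":2,"spin":0},
    {"gripper":0,"x":0,"y":0,"z":2,"spin":0},
    {"gripper":0,"x":0,"y":0,"z":2,"spin":0},
    {"gripper":0,"x":0,"y":0,"z":0,"spin":0},
  ],
)

```text
time: 24.95
eef_pos: [0.6328, 0.0714, 0.0529]
tcp_rot: [-0.442, 0.897, 0.0, -0.0]
contact_force: [-0.5, 0.4, -1.2]
opening: 0.587
finger_force: 93.4
```

>>> step_arm(
  commands=[
    {"gripper":0,"x":0,"y":0,"z":1,"spin":0},
    {"gripper":0,"x":0,"y":0,"z":0,"spin":0},
    {"gripper":0,"x":0,"y":0,"z":1,"spin":0},
    {"gripper":0,"x":0,"y":0,"z":0,"spin":0},
    {"gripper":0,"x":0,"y":0,"z":0,"spin":0},
    {"gripper":0,"x":0,"y":0,"z":0,"spin":0},
    {"gripper":0,"x":0,"y":0,"z":0,"spin":0},
    {"gripper":0,"x":0,"y":0,"z":0,"spin":0},
    {"gripper":0,"x":0,"y":0,"z":0,"spin":0},
    {"gripper":0,"x":0,"y":0,"z":0,"spin":0},
  ],
)

```text
time: 25.95
eef_pos: [0.6331, 0.0714, 0.0512]
tcp_rot: [-0.442, 0.897, -0.0, 0.0]
contact_force: [0.3, -1.1, 1.1]
opening: 0.586
finger_force: 93.4
```

>>> step_arm(
  commands=[
    {"gripper":0,"x":0,"y":0,"z":0.6,"spin":8},
    {"gripper":0,"x":0,"y":0,"z":0.5,"spin":8},
    {"gripper":0,"x":0,"y":0,"z":0.5,"spin":8},
    {"gripper":0,"x":0,"y":0,"z":0.5,"spin":8},
    {"gripper":0,"x":0,"y":0,"z":0.5,"spin":8},
    {"gripper":0,"x":0,"y":0,"z":0.4,"spin":8},
    {"gripper":0,"x":0,"y":0,"z":0.2,"spin":8},
    {"gripper":0,"x":0,"y":0,"z":0,"spin":8},
    {"gripper":0,"x":0,"y":0,"z":0,"spin":8},
    {"gripper":0,"x":0,"y":0,"z":0,"spin":4},
  ],
)

```text
time: 26.95
eef_pos: [0.6331, 0.0714, 0.0482]
tcp_rot: [0.206, 0.978, -0.0, 0.0]
contact_force: [0.3, -0.2, 1.2]
opening: 0.589
finger_force: 93.5
```

>>> step_arm(
  commands=[
    {"gripper":-0.5,"x":0,"y":0,"z":0,"spin":0},
    {"gripper":-0.5,"x":0,"y":0,"z":0,"spin":0},
    {"gripper":-0.5,"x":0,"y":0,"z":0,"spin":0},
    {"gripper":-0.5,"x":0,"y":0,"z":-25,"spin":0},
    {"gripper":-0.5,"x":0,"y":0,"z":-30,"spin":0},
    {"gripper":-0.5,"x":0,"y":0,"z":-40,"spin":0},
    {"gripper":-0.5,"x":-20,"y":0,"z":-40,"spin":0},
    {"gripper":-0.5,"x":-20,"y":0,"z":0,"spin":0},
    {"gripper":-0.5,"x":0,"y":0,"z":0,"spin":0},
    {"gripper":-0.5,"x":0,"y":0,"z":0,"spin":0},
  ],
)

```text
time: 27.95
eef_pos: [0.6688, 0.0554, 0.182]
tcp_rot: [0.204, 0.979, -0.0, -0.001]
contact_force: [-0.1, 1.1, -0.2]
opening: 0.75
finger_force: 0.0
```

```bash
python3 - <<'E'
from h import *
c=grab('wrist'); seated(c,.6328,.0714); seated(c,.6225,-.0205); s=grab('side'); seated(s,.6328,.0714); go(.53,.30,.2,-3)
cv2.imwrite('pics/w5.png',c['color'][:,:,::-1]); cv2.imwrite('pics/s5.png',s['color'][:,:,::-1])
E
```

```text
ring top 2089 [0.0477 0.0489 0.0502] face 0.0362867724008053 diff mm 12.607504278041304 c ((632.7543334960938, 71.62236022949219), 27.540618896484375)
ring top 2035 [0.0459 0.0488 0.0501] face 0.036262189076990525 diff mm 12.505644312682197 c ((622.4241333007812, -21.90314292907715), 27.851089477539062)
ring top 115 [0.0446 0.0476 0.0496] face 0.035130333573548056 diff mm 12.425838142256785 c ((631.5700073242188, 69.05200958251953), 29.468698501586914)
shift [224.2 168.6 -18.4] spin 69.4 phi 66.4 q6 -1.23
```

View pics/w5.png

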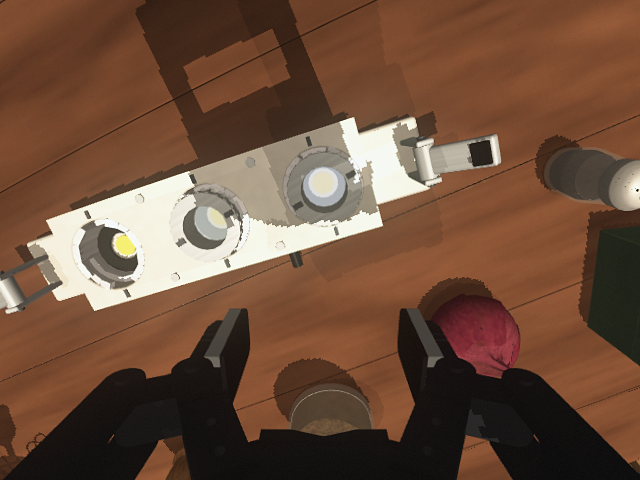

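Both rings are snug (12.5 and 12.6 mm). The picture shows rings in the middle and left cells, at (210,220) and (325,182), and the right cell empty. Now the cover.

>>> step_arm(
  commands=[
    {"gripper":-0.3,"x":36,"y":18,"z":-10,"spin":0},
    {"gripper":-0.3,"x":36,"y":18,"z":-10,"spin":0},
    {"gripper":-0.3,"x":36,"y":18,"z":-10,"spin":0},
    {"gripper":-0.3,"x":36,"y":18,"z":-10,"spin":0},
    {"gripper":-0.3,"x":36,"y":18,"z":-10,"spin":0},
    {"gripper":-0.3,"x":36,"y":18,"z":-10,"spin":0},
    {"gripper":-0.3,"x":36,"y":18,"z":-10,"spin":0},
    {"gripper":-0.3,"x":0,"y":0,"z":0,"spin":8},
    {"gripper":-0.3,"x":0,"y":0,"z":0,"spin":8},
    {"gripper":-0.3,"x":0,"y":0,"z":0,"spin":8},
  ],
)

```text
time: 29.05
eef_pos: [0.4874, 0.2722, 0.2517]
tcp_rot: [0.405, 0.914, -0.001, -0.001]
contact_force: [0.4, -0.0, -1.1]
opening: 0.652
finger_force: 0.0
```

>>> step_arm(
  commands=[
    {"gripper":-0.3,"x":0,"y":0,"z":0,"spin":8},
    {"gripper":-0.3,"x":0,"y":0,"z":0,"spin":8},
    {"gripper":-0.3,"x":0,"y":0,"z":0,"spin":8},
    {"gripper":-0.3,"x":0,"y":0,"z":0,"spin":8},
    {"gripper":-0.3,"x":0,"y":0,"z":0,"spin":8},
    {"gripper":-0.3,"x":0,"y":0,"z":0,"spin":5},
    {"gripper":-0.3,"x":0,"y":0,"z":0,"spin":0},
    {"gripper":-0.3,"x":0,"y":0,"z":0,"spin":0},
    {"gripper":-0.3,"x":0,"y":0,"z":0,"spin":0},
    {"gripper":-0.3,"x":0,"y":0,"z":0,"spin":0},
  ],
)

```text
time: 30.05
eef_pos: [0.4889, 0.2717, 0.2527]
tcp_rot: [0.723, 0.691, -0.0, -0.0]
contact_force: [-1.0, 0.4, -0.7]
opening: 0.651
finger_force: 0.0
```

```bash
cat >> h.py <<'E'
def cover(c,x,y,zt,zg,r=.2):
    P=cloud(c); n=np.hypot(P[...,0]-x,P[...,1]-y)<r
    for k,lo,hi in(('top',zt-.003,zt+.003),('grip',zg-.003,zg+.003)):
        m=(n&(P[...,2]>lo)&(P[...,2]<hi)&((k=='top')|(np.hypot(P[...,0]-x,P[...,1]-y)<.08))).astype(np.uint8)
        nl,lab,st,_=cv2.connectedComponentsWithStats(m); i=1+st[1:,4].argmax(); p=P[lab==i]; print(k,len(p),cv2.minAreaRect((p[:,:2]*1000).astype(np.float32)),np.median(p[:,2]))
E
python3 - <<'E'
from h import *
c=grab('wrist'); cover(c,.49,.33,.029,.053); go(.487,.30,.12,-4); cv2.imwrite('pics/c1.png',c['color'][:,:,::-1])
E
```

```text
top 27163 ((488.6341247558594, 336.49932861328125), (251.8259735107422, 98.76390075683594), 86.33702087402344) 0.029325705464772867
grip 1221 ((489.5513610839844, 345.3293762207031), (68.90251922607422, 13.77193832397461), 86.77800750732422) 0.05290691285565269
shift [ 28.1  -3.2 132.8] spin 1.4 phi -2.6 q6 0.37
```

>>> step_arm(
  commands=[
    {"gripper":0.2,"x":37,"y":-1,"z":25,"spin":0},
    {"gripper":0.2,"x":37,"y":-1,"z":35,"spin":0.9},
    {"gripper":0.2,"x":0,"y":0,"z":40,"spin":0},
    {"gripper":0.2,"x":0,"y":0,"z":40,"spin":0},
    {"gripper":0.2,"x":0,"y":0,"z":25,"spin":0},
    {"gripper":0.2,"x":0,"y":0,"z":0,"spin":0},
    {"gripper":0.2,"x":0,"y":0,"z":0,"spin":0},
    {"gripper":0.2,"x":0,"y":0,"z":0,"spin":0},
    {"gripper":0.2,"x":0,"y":0,"z":0,"spin":0},
    {"gripper":0.2,"x":0,"y":0,"z":0,"spin":0},
  ],
  force=80,
)

```text
time: 31.1
eef_pos: [0.4914, 0.3455, 0.0904]
tcp_rot: [0.728, 0.685, 0.002, 0.001]
contact_force: [0.9, 0.1, -0.7]
opening: 0.402
finger_force: 0.0
```

```bash
python3 - <<'E'
from h import *
go(.4896,.3453,.047,-3.5)
E
```

```text
shift [-0.4 -1.9 43.4] spin 0.0 phi -3.5 q6 0.51
```

>>> step_arm(
  commands=[
    {"gripper":0.2,"x":0,"y":-2,"z":15,"spin":0},
    {"gripper":0.2,"x":0,"y":0,"z":13,"spin":0},
    {"gripper":0.2,"x":0,"y":0,"z":10,"spin":0},
    {"gripper":0.2,"x":0,"y":0,"z":6,"spin":0},
    {"gripper":1,"x":0,"y":0,"z":0,"spin":0},
    {"gripper":1,"x":0,"y":0,"z":0,"spin":0},
    {"gripper":1,"x":0,"y":0,"z":0,"spin":0},
    {"gripper":1,"x":0,"y":0,"z":0,"spin":0},
    {"gripper":1,"x":0,"y":0,"z":0,"spin":0},
    {"gripper":1,"x":0,"y":0,"z":0,"spin":0},
  ],
)

```text
time: 32.1
eef_pos: [0.488, 0.3451, 0.0442]
tcp_rot: [0.728, 0.685, -0.0, -0.0]
contact_force: [0.5, 0.2, -2.3]
opening: 0.144
finger_force: 81.3
```

```bash
python3 - <<'E'
from h import *
go(.6223,-.0206,.22,-6.45)
E
```

```text
shift [-356.9  156.2 -175.8] spin 3.0 phi -3.5 q6 0.51
```

>>> step_arm(
  commands=[
    {"gripper":1,"x":0,"y":0,"z":-8,"spin":0},
    {"gripper":1,"x":0,"y":0,"z":-20,"spin":0},
    {"gripper":1,"x":0,"y":0,"z":-30,"spin":0},
    {"gripper":1,"x":0,"y":0,"z":-35,"spin":0},
    {"gripper":1,"x":0,"y":0,"z":-35,"spin":0},
    {"gripper":1,"x":0,"y":0,"z":-28,"spin":0},
    {"gripper":1,"x":-18,"y":8,"z":0,"spin":0},
    {"gripper":1,"x":-33,"y":14,"z":0,"spin":0},
    {"gripper":1,"x":-33,"y":15,"z":0,"spin":0},
    {"gripper":1,"x":-33,"y":15,"z":0,"spin":0},
  ],
)

```text
time: 33.1
eef_pos: [0.5332, 0.2242, 0.2012]
tcp_rot: [0.728, 0.686, 0.0, 0.0]
contact_force: [0.3, 0.2, -1.9]
opening: 0.146
finger_force: 81.3
```

>>> step_arm(
  commands=[
    {"gripper":1,"x":-33,"y":15,"z":0,"spin":0},
    {"gripper":1,"x":-33,"y":15,"z":0,"spin":0},
    {"gripper":1,"x":-33,"y":15,"z":0,"spin":0},
    {"gripper":1,"x":-33,"y":14,"z":0,"spin":0},
    {"gripper":1,"x":-33,"y":14,"z":0,"spin":0},
    {"gripper":1,"x":-33,"y":14,"z":0,"spin":0},
    {"gripper":1,"x":-28,"y":10,"z":0,"spin":3},
    {"gripper":1,"x":-14,"y":7,"z":0,"spin":0},
    {"gripper":1,"x":0,"y":0,"z":0,"spin":0},
    {"gripper":1,"x":0,"y":0,"z":0,"spin":0},
  ],
)

```text
time: 34.1
eef_pos: [0.6213, -0.0202, 0.2005]
tcp_rot: [0.746, 0.666, 0.0, -0.001]
contact_force: [0.9, -0.0, -1.4]
opening: 0.145
finger_force: 81.1
```

```bash
python3 - <<'E'
from h import *
c=grab('wrist'); s=get_state(); x,y,z=s['eef_pos']; go(.6223,-.0206,.10,-6.45); cover(c,x,y,z-.0442+.029,z-.0442+.053)
p=grab('scene'); cv2.imwrite('pics/c2.png',p['color'][:,:,::-1]); cover(p,x,y,z-.0442+.029,z-.0442+.053)
p=grab('side'); cover(p,x,y,z-.0442+.029,z-.0442+.053)
E
```

```text
shift [ -0.8   1.3 100.5] spin 0.0 phi -6.4 q6 -0.08
top 80073 ((627.5960083007812, 29.382572174072266), (149.84500122070312, 98.97356414794922), 83.49908447265625) 0.18580906225432078
grip 5588 ((626.6355590820312, -19.15877914428711), (31.886032104492188, 69.26253509521484), 2.0422213077545166) 0.20927881949739935
top 2335 ((621.5908813476562, -17.202392578125), (273.59130859375, 101.63411712646484), 83.25115966796875) 0.18595773356637024
grip 80 ((617.3151245117188, -4.308340072631836), (39.259151458740234, 36.103065490722656), 19.39155387878418) 0.2094077067058212
top 2640 ((619.8369750976562, -20.830825805664062), (273.2876892089844, 100.40668487548828), 83.67314910888672) 0.18459521604186457
grip 107 ((620.1317749023438, -29.296194076538086), (34.73175811767578, 49.150901794433594), 19.124189376831055) 0.2085348897927327
```

>>> step_arm(
  commands=[
    {"gripper":1,"x":-0.7,"y":0.8,"z":15,"spin":0},
    {"gripper":1,"x":0,"y":0,"z":25,"spin":0},
    {"gripper":1,"x":0,"y":0,"z":25,"spin":0},
    {"gripper":1,"x":0,"y":0,"z":20,"spin":0},
    {"gripper":1,"x":0,"y":0,"z":12,"spin":0},
    {"gripper":1,"x":0,"y":0,"z":8,"spin":0},
    {"gripper":1,"x":0,"y":0,"z":5,"spin":0},
    {"gripper":1,"x":0,"y":0,"z":4,"spin":0},
    {"gripper":1,"x":0,"y":0,"z":3,"spin":0},
    {"gripper":1,"x":0,"y":0,"z":2,"spin":0},
  ],
)

```text
time: 35.25
eef_pos: [0.6227, -0.0218, 0.082]
tcp_rot: [0.746, 0.666, 0.0, 0.0]
contact_force: [0.1, 0.4, -0.9]
opening: 0.141
finger_force: 81.1
```

>>> step_arm(
  commands=[
    {"gripper":1,"x":0,"y":0,"z":2,"spin":0},
    {"gripper":1,"x":0,"y":0,"z":2,"spin":0},
    {"gripper":1,"x":0,"y":0,"z":1,"spin":0},
    {"gripper":1,"x":0,"y":0,"z":1,"spin":0},
    {"gripper":1,"x":0,"y":0,"z":1,"spin":0},
    {"gripper":1,"x":0,"y":0,"z":1,"spin":0},
    {"gripper":1,"x":0,"y":0,"z":1,"spin":0},
    {"gripper":1,"x":0,"y":0,"z":1,"spin":0},
    {"gripper":1,"x":0,"y":0,"z":0,"spin":0},
    {"gripper":1,"x":0,"y":0,"z":0,"spin":0},
  ],
)

```text
time: 36.25
eef_pos: [0.6223, -0.0217, 0.0715]
tcp_rot: [0.746, 0.666, -0.0, -0.0]
contact_force: [0.8, 0.1, -2.2]
opening: 0.145
finger_force: 81.1
```

>>> step_arm(
  commands=[
    {"gripper":1,"x":0,"y":0,"z":1,"spin":0},
    {"gripper":1,"x":0,"y":0,"z":0.5,"spin":0},
    {"gripper":1,"x":0,"y":0,"z":0.5,"spin":0},
    {"gripper":1,"x":0,"y":0,"z":0,"spin":0},
    {"gripper":1,"x":0,"y":0,"z":0,"spin":0},
    {"gripper":1,"x":0,"y":0,"z":0,"spin":0},
    {"gripper":1,"x":0,"y":0,"z":0,"spin":0},
    {"gripper":1,"x":0,"y":0,"z":0,"spin":0},
    {"gripper":1,"x":0,"y":0,"z":0,"spin":0},
    {"gripper":1,"x":0,"y":0,"z":0,"spin":0},
  ],
)

```text
time: 37.25
eef_pos: [0.6224, -0.0218, 0.0701]
tcp_rot: [0.746, 0.666, -0.0, 0.0]
contact_force: [-3.8, 0.2, 5.4]
opening: 0.141
finger_force: 82.1
```

>>> step_arm(
  commands=[
    {"gripper":0.3,"x":0,"y":0,"z":0,"spin":0},
    {"gripper":0.3,"x":0,"y":0,"z":0,"spin":0},
    {"gripper":0.3,"x":0,"y":0,"z":0,"spin":0},
    {"gripper":0.3,"x":0,"y":0,"z":-20,"spin":0},
    {"gripper":0.3,"x":0,"y":0,"z":-30,"spin":0},
    {"gripper":0.3,"x":0,"y":0,"z":-35,"spin":0},
    {"gripper":0.6,"x":0,"y":0,"z":-35,"spin":0},
    {"gripper":1,"x":0,"y":0,"z":-30,"spin":0},
    {"gripper":1,"x":-25,"y":0,"z":-20,"spin":0},
    {"gripper":1,"x":-25,"y":0,"z":0,"spin":0},
  ],
)

```text
time: 38.25
eef_pos: [0.6187, -0.0719, 0.2444]
tcp_rot: [0.745, 0.667, 0.002, 0.004]
contact_force: [0.6, -0.1, -0.5]
opening: -0.0
finger_force: 0.0
```

```bash
python3 - <<'E'
from h import *
c=grab('wrist'); cover(c,.6223,-.0206,.055,.079)
P=cloud(c)
def cl(P,x,y,n):
    m=(np.hypot(P[...,0]-x,P[...,1]-y)<.07)&(P[...,2]>.068)&(P[...,2]<.13); p=P[m]
    if len(p): print(n,len(p),'mean',p.mean(0),'top',p[p[:,2].argmax()],'y range',p[:,1].min(),p[:,1].max())
cl(P,.6046,-.1835,'R'); cl(P,.6414,.1445,'L')
s=grab('side'); Q=cloud(s); cover(s,.6223,-.0206,.055,.079); cl(Q,.6046,-.1835,'R'); cl(Q,.6414,.1445,'L')
go(.6046,-.26,.15,84); st=get_state(); print(st['opening'],st['eef_pos'])
cv2.imwrite('pics/k1.png',c['color'][:,:,::-1]); cv2.imwrite('pics/k2.png',s['color'][:,:,::-1])
E
```

```text
top 33293 ((622.9268798828125, -24.529815673828125), (262.8950500488281, 98.84013366699219), 83.42784118652344) 0.055344134212426566
grip 1419 ((623.4537353515625, -21.30738067626953), (68.3687744140625, 13.870787620544434), 82.97052764892578) 0.07885923051492705
top 3085 ((620.94091796875, -23.402130126953125), (274.2304992675781, 100.19607543945312), 83.48737335205078) 0.05432529329647129
grip 99 ((621.0282592773438, -25.894058227539062), (67.03486633300781, 13.049484252929688), 83.40937042236328) 0.07810553211280546
R 110 mean [ 0.5961 -0.2059  0.089 ] top [ 0.6025 -0.2175  0.1031] y range -0.2178458429482949 -0.17899808827695585
L 148 mean [0.64   0.1565 0.0818] top [0.6334 0.1646 0.1018] y range 0.13535198226311485 0.17860061249925674
shift [-186.2    8.9   90.9] spin 89.4 phi -6.6 q6 -0.17
-0.004227479225431173 [ 0.617  -0.0739  0.2406]
```

```bash
python3 - <<'E'
from h import *
for n in('scene','side'):
    c=grab(n) if n=='scene' else load(n); P=cloud(c); m=(np.abs(P[...,0]-.66)<.09)&(P[...,1]>.165)&(P[...,1]<.30)&(P[...,2]>.02)&(P[...,2]<.105)
    p=P[m]; a=p[(p[:,1]>.19)]; print(n,len(a)); 
    for lo,hi in((.02,.05),(.05,.075),(.075,.105)):
        b=a[(a[:,2]>lo)&(a[:,2]<hi)]; 
        if len(b): print(lo,b.min(0),b.max(0),b.mean(0))
E
```

```text
scene 433
0.02 [0.6833 0.2492 0.0204] [0.7148 0.2887 0.0498] [0.6931 0.2756 0.0366]
0.05 [0.686  0.2517 0.05  ] [0.7181 0.2855 0.0748] [0.6958 0.2735 0.061 ]
0.075 [0.6888 0.251  0.0751] [0.7194 0.2844 0.0929] [0.7023 0.2694 0.0849]
side 316
0.02 [0.6822 0.2387 0.02  ] [0.7224 0.2731 0.05  ] [0.703  0.2494 0.0382]
0.05 [0.6869 0.2434 0.0502] [0.7211 0.2717 0.0749] [0.699  0.2525 0.0627]
0.075 [0.6884 0.2424 0.0751] [0.7208 0.2726 0.0907] [0.7026 0.2568 0.0827]
```

View pics/k1.png

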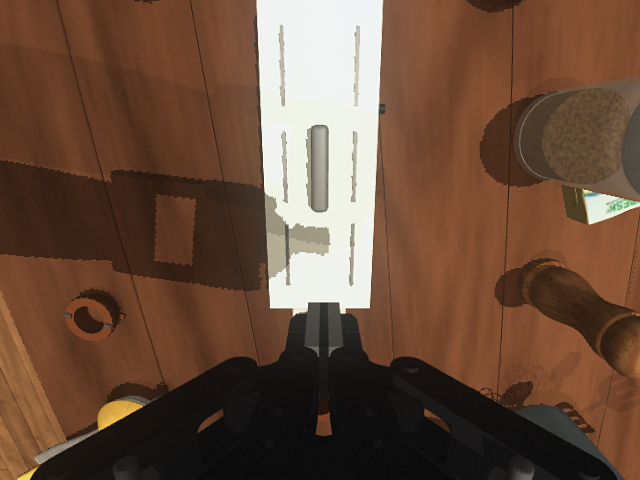

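The view shows the cover seated squarely, with its ends free. The shaker, at (0.70,0.26), is clear of the left clamp's approach. Now the right clamp.

>>> step_arm(
  commands=[
    {"gripper":1,"x":-25,"y":0,"z":0,"spin":0},
    {"gripper":1,"x":-32,"y":0,"z":0,"spin":0},
    {"gripper":1,"x":-32,"y":0,"z":0,"spin":0},
    {"gripper":1,"x":-32,"y":0,"z":0,"spin":0},
    {"gripper":1,"x":-32,"y":0,"z":0,"spin":0},
    {"gripper":1,"x":-31,"y":0,"z":0,"spin":0},
    {"gripper":1,"x":0,"y":0,"z":30,"spin":0},
    {"gripper":1,"x":0,"y":0,"z":30,"spin":0},
    {"gripper":1,"x":0,"y":0,"z":10,"spin":0},
    {"gripper":1,"x":0,"y":0,"z":0,"spin":0},
  ],
  force=40,
)

```text
time: 39.4
eef_pos: [0.5947, -0.2527, 0.1664]
tcp_rot: [0.746, 0.666, -0.001, -0.003]
contact_force: [-0.6, -0.3, -0.6]
opening: -0.009
finger_force: 0.0
```

```bash
python3 - <<'E'
from h import *
go(.5954,-.2571,.096,-6.45); print(get_state()['eef_pos'])
E
```

```text
shift [-4.5  1.6 70.4] spin -0.0 phi -6.5 q6 -0.45
[ 0.5947 -0.2527  0.1664]
```

>>> step_arm(
  commands=[
    {"gripper":1,"x":-4.5,"y":1.5,"z":15,"spin":0},
    {"gripper":1,"x":0,"y":0,"z":30,"spin":0},
    {"gripper":1,"x":0,"y":0,"z":25,"spin":0},
    {"gripper":1,"x":10,"y":0,"z":0,"spin":0},
    {"gripper":1,"x":10,"y":0,"z":0,"spin":0},
    {"gripper":1,"x":10,"y":0,"z":0,"spin":0},
    {"gripper":1,"x":10,"y":0,"z":0,"spin":0},
    {"gripper":1,"x":8,"y":0,"z":0,"spin":0},
    {"gripper":1,"x":8,"y":0,"z":0,"spin":0},
    {"gripper":1,"x":8,"y":0,"z":0,"spin":0},
  ],
)

```text
time: 40.4
eef_pos: [0.6045, -0.1949, 0.1003]
tcp_rot: [0.746, 0.666, 0.0, 0.001]
contact_force: [-0.4, -3.1, 2.9]
opening: 0.006
finger_force: 1.8
```

>>> step_arm(
  commands=[
    {"gripper":1,"x":8,"y":0,"z":0,"spin":0},
    {"gripper":1,"x":8,"y":0,"z":0,"spin":0},
    {"gripper":1,"x":8,"y":0,"z":0,"spin":0},
    {"gripper":1,"x":8,"y":0,"z":0,"spin":0},
    {"gripper":1,"x":4,"y":0,"z":0,"spin":0},
    {"gripper":1,"x":0,"y":0,"z":-20,"spin":0},
    {"gripper":1,"x":6,"y":0,"z":-20,"spin":0},
    {"gripper":1,"x":6,"y":0,"z":0,"spin":0},
    {"gripper":1,"x":0,"y":0,"z":0,"spin":0},
    {"gripper":1,"x":0,"y":0,"z":0,"spin":0},
  ],
)

```text
time: 41.4
eef_pos: [0.6086, -0.1468, 0.1379]
tcp_rot: [0.746, 0.666, -0.0, -0.001]
contact_force: [-0.1, 0.1, 1.0]
opening: -0.001
finger_force: 0.0
```

```bash
python3 - <<'E'
from h import *
c=np.array([.6223,-.0206]); l=np.array([.113,.9936])
s=get_state(); print('s',(s['eef_pos'][:2]-c)@l, s['contact_force']); go(*(c-.128*l),.083,-6.45)
for n in('side','scene'):
    P=cloud(grab(n)); d=P[...,:2]-c; S=d@l; W=d@np.array([l[1],-l[0]]); m=(S<-.105)&(S>-.225)&(np.abs(W)<.012)&(P[...,2]>.06)&(P[...,2]<.12); print(n,np.c_[S[m],P[...,2][m]][::max(1,m.sum()//25)].round(3).tolist())
E
```

```text
s -0.12691287297912654 [-0.0943  0.081   1.0062]
shift [-1.1 -0.6 54.9] spin -0.0 phi -6.5 q6 -0.29
side [[-0.125, 0.086], [-0.13, 0.086], [-0.13, 0.083], [-0.137, 0.087], [-0.133, 0.081], [-0.135, 0.08], [-0.14, 0.082], [-0.141, 0.079], [-0.143, 0.078], [-0.145, 0.079], [-0.149, 0.079], [-0.148, 0.075], [-0.148, 0.073], [-0.152, 0.073], [-0.153, 0.072], [-0.157, 0.072], [-0.157, 0.07], [-0.158, 0.068], [-0.162, 0.07], [-0.16, 0.067], [-0.159, 0.066], [-0.17, 0.069], [-0.166, 0.064], [-0.17, 0.067], [-0.17, 0.066], [-0.173, 0.066], [-0.173, 0.064], [-0.175, 0.063]]
scene [[-0.165, 0.07], [-0.162, 0.07], [-0.157, 0.071], [-0.163, 0.07], [-0.143, 0.077], [-0.15, 0.074], [-0.158, 0.07], [-0.165, 0.069], [-0.122, 0.089], [-0.132, 0.083], [-0.143, 0.076], [-0.149, 0.075], [-0.159, 0.07], [-0.12, 0.089], [-0.127, 0.087], [-0.137, 0.081], [-0.147, 0.075], [-0.157, 0.069], [-0.121, 0.086], [-0.127, 0.085], [-0.137, 0.079], [-0.152, 0.067], [-0.121, 0.078], [-0.12, 0.086], [-0.128, 0.082], [-0.142, 0.072], [-0.118, 0.083], [-0.124, 0.081]]
```

>>> step_arm(
  commands=[
    {"gripper":1,"x":0,"y":0,"z":15,"spin":0},
    {"gripper":1,"x":0,"y":0,"z":12,"spin":0},
    {"gripper":1,"x":0,"y":0,"z":8,"spin":0},
    {"gripper":1,"x":0,"y":0,"z":6,"spin":0},
    {"gripper":1,"x":0,"y":0,"z":5,"spin":0},
    {"gripper":1,"x":0,"y":0,"z":4,"spin":0},
    {"gripper":1,"x":0,"y":0,"z":3,"spin":0},
    {"gripper":1,"x":0,"y":0,"z":2,"spin":0},
    {"gripper":1,"x":0,"y":0,"z":1,"spin":0},
    {"gripper":1,"x":0,"y":0,"z":0,"spin":0},
  ],
)

```text
time: 42.5
eef_pos: [0.6096, -0.1477, 0.0836]
tcp_rot: [0.746, 0.666, -0.0, 0.0]
contact_force: [-0.4, 0.2, 0.4]
opening: 0.002
finger_force: 0.1
```

>>> step_arm(
  commands=[
    {"gripper":1,"x":0,"y":0,"z":1,"spin":0},
    {"gripper":1,"x":0,"y":0,"z":0,"spin":0},
    {"gripper":1,"x":0,"y":0,"z":0,"spin":0},
    {"gripper":1,"x":0,"y":0,"z":0,"spin":0},
    {"gripper":1,"x":0,"y":0,"z":0,"spin":0},
    {"gripper":1,"x":0,"y":0,"z":0,"spin":0},
    {"gripper":1,"x":0,"y":0,"z":0,"spin":0},
    {"gripper":1,"x":0,"y":0,"z":0,"spin":0},
    {"gripper":1,"x":0,"y":0,"z":0,"spin":0},
    {"gripper":1,"x":0,"y":0,"z":0,"spin":0},
  ],
)

```text
time: 43.5
eef_pos: [0.6095, -0.1476, 0.0825]
tcp_rot: [0.746, 0.666, -0.0, 0.0]
contact_force: [0.3, 0.2, 1.0]
opening: -0.0
finger_force: 0.4
```

>>> step_arm(
  commands=[
    {"gripper":1,"x":0,"y":0,"z":0.7,"spin":0},
    {"gripper":1,"x":0,"y":0,"z":0,"spin":0},
    {"gripper":1,"x":0,"y":0,"z":0.7,"spin":0},
    {"gripper":1,"x":0,"y":0,"z":0,"spin":0},
    {"gripper":1,"x":0,"y":0,"z":0.6,"spin":0},
    {"gripper":1,"x":0,"y":0,"z":0,"spin":0},
    {"gripper":1,"x":0,"y":0,"z":0,"spin":0},
    {"gripper":1,"x":0,"y":0,"z":0,"spin":0},
    {"gripper":1,"x":0,"y":0,"z":0,"spin":0},
    {"gripper":1,"x":0,"y":0,"z":0,"spin":0},
  ],
)

```text
time: 44.5
eef_pos: [0.6094, -0.1476, 0.0805]
tcp_rot: [0.746, 0.666, -0.0, -0.0]
contact_force: [0.1, 0.1, 0.9]
opening: -0.002
finger_force: 0.3
```

>>> step_arm(
  commands=[
    {"gripper":1,"x":0,"y":0,"z":0.7,"spin":0},
    {"gripper":1,"x":0,"y":0,"z":0,"spin":0},
    {"gripper":1,"x":0,"y":0,"z":0.7,"spin":0},
    {"gripper":1,"x":0,"y":0,"z":0,"spin":0},
    {"gripper":1,"x":0,"y":0,"z":0,"spin":0},
    {"gripper":1,"x":0,"y":0,"z":0,"spin":0},
    {"gripper":1,"x":0,"y":0,"z":0,"spin":0},
    {"gripper":1,"x":0,"y":0,"z":0,"spin":0},
    {"gripper":1,"x":0,"y":0,"z":0,"spin":0},
    {"gripper":1,"x":0,"y":0,"z":0,"spin":0},
  ],
)

```text
time: 45.5
eef_pos: [0.6095, -0.1476, 0.0799]
tcp_rot: [0.746, 0.666, -0.0, -0.0]
contact_force: [-2.2, 1.9, 5.7]
opening: -0.002
finger_force: 2.6
```

The right clamp is down on its stop. Next is the left clamp.

>>> step_arm(
  commands=[
    {"gripper":1,"x":0,"y":0,"z":-20,"spin":0},
    {"gripper":1,"x":0,"y":0,"z":-35,"spin":0},
    {"gripper":1,"x":0,"y":0,"z":-35,"spin":0},
    {"gripper":1,"x":25,"y":0,"z":0,"spin":0},
    {"gripper":1,"x":40,"y":0,"z":0,"spin":0},
    {"gripper":1,"x":40,"y":0,"z":0,"spin":0},
    {"gripper":1,"x":40,"y":0,"z":0,"spin":0},
    {"gripper":1,"x":40,"y":0,"z":0,"spin":0},
    {"gripper":1,"x":40,"y":0,"z":0,"spin":0},
    {"gripper":1,"x":40,"y":0,"z":0,"spin":0},
  ],
)

```text
time: 46.5
eef_pos: [0.6392, 0.1171, 0.1686]
tcp_rot: [0.746, 0.666, -0.0, 0.0]
contact_force: [0.4, -0.6, -0.2]
opening: -0.001
finger_force: 0.0
```

>>> step_arm(
  commands=[
    {"gripper":1,"x":40,"y":0,"z":0,"spin":0},
    {"gripper":1,"x":40,"y":0,"z":0,"spin":0},
    {"gripper":1,"x":21,"y":0,"z":0,"spin":0},
    {"gripper":1,"x":0,"y":0,"z":0,"spin":0},
    {"gripper":1,"x":0,"y":0,"z":0,"spin":0},
    {"gripper":1,"x":0,"y":0,"z":0,"spin":0},
    {"gripper":1,"x":0,"y":0,"z":0,"spin":0},
    {"gripper":1,"x":0,"y":0,"z":0,"spin":0},
    {"gripper":1,"x":0,"y":0,"z":0,"spin":0},
    {"gripper":1,"x":0,"y":0,"z":0,"spin":0},
  ],
)

```text
time: 47.5
eef_pos: [0.651, 0.2156, 0.1692]
tcp_rot: [0.746, 0.666, 0.0, 0.0]
contact_force: [-0.3, -0.2, 0.6]
opening: 0.001
finger_force: 0.0
```

```bash
python3 - <<'E'
from h import *
go(.6492,.2159,.098,-6.45)
E
```

```text
shift [ 0.1 -1.8 71.2] spin -0.1 phi -6.5 q6 0.29
```

>>> step_arm(
  commands=[
    {"gripper":1,"x":0,"y":-1.8,"z":20,"spin":0},
    {"gripper":1,"x":0,"y":0,"z":30,"spin":0},
    {"gripper":1,"x":0,"y":0,"z":21,"spin":0},
    {"gripper":1,"x":-10,"y":0,"z":0,"spin":0},
    {"gripper":1,"x":-10,"y":0,"z":0,"spin":0},
    {"gripper":1,"x":-10,"y":0,"z":0,"spin":0},
    {"gripper":1,"x":-10,"y":0,"z":0,"spin":0},
    {"gripper":1,"x":-8,"y":0,"z":0,"spin":0},
    {"gripper":1,"x":-8,"y":0,"z":0,"spin":0},
    {"gripper":1,"x":-8,"y":0,"z":0,"spin":0},
  ],
)

```text
time: 48.5
eef_pos: [0.6426, 0.1522, 0.0994]
tcp_rot: [0.746, 0.666, 0.001, 0.001]
contact_force: [1.3, 3.6, 2.8]
opening: -0.001
finger_force: 1.8
```

>>> step_arm(
  commands=[
    {"gripper":1,"x":-8,"y":0,"z":0,"spin":0},
    {"gripper":1,"x":-8,"y":0,"z":0,"spin":0},
    {"gripper":1,"x":-8,"y":0,"z":0,"spin":0},
    {"gripper":1,"x":-8,"y":0,"z":0,"spin":0},
    {"gripper":1,"x":-4,"y":0,"z":0,"spin":0},
    {"gripper":1,"x":0,"y":0,"z":-20,"spin":0},
    {"gripper":1,"x":-5,"y":0,"z":-20,"spin":0},
    {"gripper":1,"x":-5,"y":0,"z":0,"spin":0},
    {"gripper":1,"x":0,"y":0,"z":0,"spin":0},
    {"gripper":1,"x":0,"y":0,"z":0,"spin":0},
  ],
)

```text
time: 49.5
eef_pos: [0.6357, 0.1065, 0.1365]
tcp_rot: [0.746, 0.666, -0.001, -0.001]
contact_force: [-0.3, 0.0, -0.5]
opening: 0.003
finger_force: 0.0
```

```bash
python3 - <<'E'
from h import *
c=np.array([.6223,-.0206]); l=np.array([.113,.9936])
go(*(c+.128*l),.083,-6.45)
P=cloud(grab('side')); d=P[...,:2]-c; S=d@l; W=d@np.array([l[1],-l[0]]); m=(S>.105)&(S<.225)&(np.abs(W)<.012)&(P[...,2]>.06)&(P[...,2]<.12); print(np.c_[S[m],P[...,2][m]][::max(1,m.sum()//20)].round(3).tolist())
E
```

```text
shift [ 0.2  1.2 53.5] spin -0.1 phi -6.5 q6 0.12
[[0.166, 0.068], [0.162, 0.07], [0.166, 0.065], [0.164, 0.066], [0.155, 0.07], [0.161, 0.066], [0.148, 0.073], [0.134, 0.08], [0.159, 0.065], [0.135, 0.079], [0.121, 0.087], [0.122, 0.084], [0.141, 0.073], [0.122, 0.084], [0.121, 0.082], [0.151, 0.064], [0.124, 0.081], [0.122, 0.079], [0.125, 0.077], [0.118, 0.08], [0.12, 0.077]]
```

Same state as the right clamp was in, so I press it down from .1365 to about .080.

>>> step_arm(
  commands=[
    {"gripper":1,"x":0,"y":1,"z":15,"spin":0},
    {"gripper":1,"x":0,"y":0,"z":11,"spin":0},
    {"gripper":1,"x":0,"y":0,"z":8,"spin":0},
    {"gripper":1,"x":0,"y":0,"z":6,"spin":0},
    {"gripper":1,"x":0,"y":0,"z":5,"spin":0},
    {"gripper":1,"x":0,"y":0,"z":4,"spin":0},
    {"gripper":1,"x":0,"y":0,"z":3,"spin":0},
    {"gripper":1,"x":0,"y":0,"z":2,"spin":0},
    {"gripper":1,"x":0,"y":0,"z":1,"spin":0},
    {"gripper":1,"x":0,"y":0,"z":0,"spin":0},
  ],
)

```text
time: 50.55
eef_pos: [0.6378, 0.1069, 0.0832]
tcp_rot: [0.746, 0.666, 0.0, 0.0]
contact_force: [0.6, -0.6, 1.2]
opening: 0.002
finger_force: 0.1
```

>>> step_arm(
  commands=[
    {"gripper":1,"x":0,"y":0,"z":0.7,"spin":0},
    {"gripper":1,"x":0,"y":0,"z":0,"spin":0},
    {"gripper":1,"x":0,"y":0,"z":0.7,"spin":0},
    {"gripper":1,"x":0,"y":0,"z":0,"spin":0},
    {"gripper":1,"x":0,"y":0,"z":0,"spin":0},
    {"gripper":1,"x":0,"y":0,"z":0,"spin":0},
    {"gripper":1,"x":0,"y":0,"z":0,"spin":0},
    {"gripper":1,"x":0,"y":0,"z":0,"spin":0},
    {"gripper":1,"x":0,"y":0,"z":0,"spin":0},
    {"gripper":1,"x":0,"y":0,"z":0,"spin":0},
  ],
)

```text
time: 51.55
eef_pos: [0.6377, 0.1069, 0.0818]
tcp_rot: [0.746, 0.666, 0.0, 0.0]
contact_force: [-0.1, -0.9, 1.0]
opening: -0.004
finger_force: 0.5
```

>>> step_arm(
  commands=[
    {"gripper":1,"x":0,"y":0,"z":0.7,"spin":0},
    {"gripper":1,"x":0,"y":0,"z":0,"spin":0},
    {"gripper":1,"x":0,"y":0,"z":0.7,"spin":0},
    {"gripper":1,"x":0,"y":0,"z":0,"spin":0},
    {"gripper":1,"x":0,"y":0,"z":0.7,"spin":0},
    {"gripper":1,"x":0,"y":0,"z":0,"spin":0},
    {"gripper":1,"x":0,"y":0,"z":0,"spin":0},
    {"gripper":1,"x":0,"y":0,"z":0,"spin":0},
    {"gripper":1,"x":0,"y":0,"z":0,"spin":0},
    {"gripper":1,"x":0,"y":0,"z":0,"spin":0},
  ],
)

```text
time: 52.55
eef_pos: [0.6377, 0.1069, 0.08]
tcp_rot: [0.746, 0.666, -0.0, -0.0]
contact_force: [-1.7, -0.7, 5.0]
opening: 0.002
finger_force: 2.6
```

Stop reached. I'll lift, back off and check.

>>> step_arm(
  commands=[
    {"gripper":1,"x":0,"y":0,"z":-20,"spin":0},
    {"gripper":1,"x":0,"y":0,"z":-35,"spin":0},
    {"gripper":1,"x":0,"y":0,"z":-40,"spin":0},
    {"gripper":1,"x":0,"y":0,"z":-40,"spin":0},
    {"gripper":1,"x":0,"y":-35,"z":-20,"spin":0},
    {"gripper":1,"x":0,"y":-35,"z":0,"spin":0},
    {"gripper":1,"x":0,"y":-35,"z":0,"spin":0},
    {"gripper":1,"x":0,"y":0,"z":0,"spin":0},
    {"gripper":1,"x":0,"y":0,"z":0,"spin":0},
    {"gripper":1,"x":0,"y":0,"z":0,"spin":0},
  ],
)

```text
time: 53.55
eef_pos: [0.5343, 0.1187, 0.2346]
tcp_rot: [0.746, 0.666, 0.0, 0.0]
contact_force: [0.3, -0.0, -0.0]
opening: 0.001
finger_force: 0.0
```

```bash
python3 - <<'E'
from h import *
c=np.array([.6223,-.0206]); l=np.array([.113,.9936])
for n in('side','scene'):
    im=grab(n); P=cloud(im); d=P[...,:2]-c; S=d@l; W=d@np.array([l[1],-l[0]])
    for k in(-1,1):
        m=(S*k>.119)&(S*k<.155)&(np.abs(W)<.007)&(P[...,2]>.058)&(P[...,2]<.12); x=np.abs(S[m]); print(n,k,m.sum(),'slope',np.polyfit(x,P[...,2][m],1) if m.sum()>5 else '')
    cover(im,*c,.055,.079)
    if n=='side': cv2.imwrite('pics/f.png',cv2.resize(im['color'][150:330,260:460,::-1],(660,594),interpolation=cv2.INTER_CUBIC))
E
```

```text
side -1 80 slope [0.0078 0.0643]
side 1 46 slope [0.0042 0.0643]
top 2946 ((621.3966064453125, -23.356903076171875), (275.5809326171875, 99.75470733642578), 83.18073272705078) 0.05435959282992714
grip 102 ((620.86474609375, -23.864410400390625), (69.95005798339844, 13.34244441986084), 83.68379974365234) 0.07780205150888125
scene -1 50 slope [-0.0069  0.0673]
scene 1 61 slope [0.01   0.0656]
top 1864 ((623.0982055664062, -18.78411865234375), (272.4109802246094, 101.73442840576172), 83.33036041259766) 0.05555292990931021
grip 3 ((623.8356323242188, -47.59443283081055), (2.3262505531311035, 6.3972625732421875), 8.063423156738281) 0.08062531412400709
```

View pics/f.png

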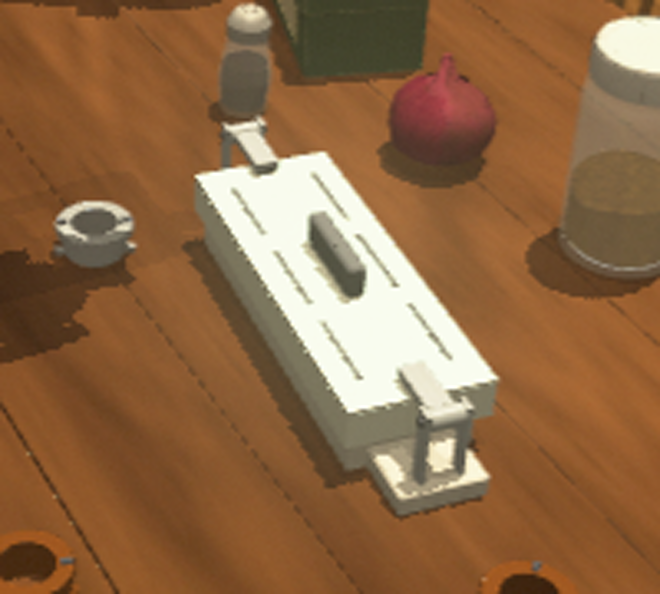

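The picture shows the cover fully seated, with both clamp arms level over its ends at (250,145) and (430,390), and no lens left on the table. I'm handing the job in.

```bash
python3 -c "
from plant import *
print(sign_off())"
```

```text
the job is handed in; nothing more can be done
None
```

The job is done and handed in at about 54 s: both lenses on the table are in the middle and left cells, each under a ring screwed snug, the cover is seated squarely, and both clamps are level over its ends.

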